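# Put the scrapers to rest in the drawer and nest the dishes on the rack

### The job

Tidy the counter: pull the drawer under the rack out and lay every scraper that is on the counter flat in a cradle of its own in the drawer, handle fully down between the pins (blade to either side), then push the drawer fully shut. Also nest every white dish from the counter, upright and concentric, in a stack on the blue-grey dish that stands on the rack's lower level, leaving that dish on the rack. Leave the other things where they stand.

Things in the scene. Friction and masses are not known exactly. Their poses are not given: they have to be found in the camera images.
- cab: low steel drawer unit, 220 mm deep (x), 280 wide (y), 92 tall; its flat top is the rack's lower level. Origin: centre of its underside; the drawer front faces its -x, 110 mm from the origin. A wire frame carries the upper level, a board 200 mm above the counter that begins 60 mm behind the origin
- cab_drawer0 (a joint): how far the drawer is pulled out, m: 0 shut, 0.15 fully out. It slides along the unit's -x and stays where it is left
- cab_drawer0_handle (a point): centre of the drawer's round steel knob, 28 mm across, 16 mm long along x, 35 mm in front of the drawer's front and 54 mm above the counter; axes parallel to the unit's
- cradle_0 (a point): front cradle in the drawer, moves with it. Point: on the seat, midway between two bars 70 mm apart along y. The handle lies along y, blade either way, underside at this height. Leaning orange pins on the bars flank it, 18 mm apart at the seat, 27 mm at their tips 24 mm up. x points away from the drawer front. Drawer floor 20 mm below. Pull the drawer out 130 mm or more
- cradle_1 (a point): rear (48 mm behind the front one) cradle in the drawer, moves with it. Point: on the seat, midway between two bars 70 mm apart along y. The handle lies along y, blade either way, underside at this height. Leaning orange pins on the bars flank it, 18 mm apart at the seat, 27 mm at their tips 24 mm up. x points away from the drawer front. Drawer floor 20 mm below. Pull the drawer out 130 mm or more
- dish_1: white melamine dish, rim 108 mm across, 56 mm tall, upright on the counter; may be absent. Origin: centre of underside. Foot ring 52 mm across, 16 mm tall; inner floor 22 mm above the origin, so each nested dish sits 22 mm higher than the last. Flat lug handle along its -x, 54 to 84 mm from the centre, 24 mm wide (y), from 45 to 54 mm above the origin. Wall 4 mm. 150 g
- dish_2: white melamine dish, rim 108 mm across, 56 mm tall, upright on the counter; may be absent. Origin: centre of underside. Foot ring 52 mm across, 16 mm tall; inner floor 22 mm above the origin, so each nested dish sits 22 mm higher than the last. Flat lug handle along its -x, 54 to 84 mm from the centre, 24 mm wide (y), from 45 to 54 mm above the origin. Wall 4 mm. 150 g
- dish_3: white melamine dish, rim 108 mm across, 56 mm tall, upright on the counter; may be absent. Origin: centre of underside. Foot ring 52 mm across, 16 mm tall; inner floor 22 mm above the origin, so each nested dish sits 22 mm higher than the last. Flat lug handle along its -x, 54 to 84 mm from the centre, 24 mm wide (y), from 45 to 54 mm above the origin. Wall 4 mm. 150 g
- dish_base: blue-grey melamine dish of the same shape and size as the white ones, standing on the rack's lower level (on top of the drawer unit), its lug (own -x) to one side. Origin: centre of its underside
- scraper_red: flat silicone scraper with a red blade, 160 mm long, lying flat on the counter; may be absent. Origin: underside, middle of the wooden handle. The handle is 110 mm long (55 mm either way along x), 16 mm wide (y) and 14 mm thick; the blade, 46 mm wide and 10 mm thick, is at +x from 55 to 105 mm. 80 g, balanced about 18 mm from the origin towards the blade
- scraper_green: flat silicone scraper with a green blade, 160 mm long, lying flat on the counter; may be absent. Origin: underside, middle of the wooden handle. The handle is 110 mm long (55 mm either way along x), 16 mm wide (y) and 14 mm thick; the blade, 46 mm wide and 10 mm thick, is at +x from 55 to 105 mm. 80 g, balanced about 18 mm from the origin towards the blade
- mug: terracotta-coloured mug, 80 mm across, 85 mm tall, a bystander. Origin: centre of its underside
- spice_jar: small jar with black cap, 44 mm across, 85 mm tall, a bystander. Origin: centre of its underside
- oil_bottle: green glass bottle, 60 mm across, 200 mm tall, a bystander. Origin: centre of its underside
- sponge: yellow sponge block 110 x 70 x 30 mm, a bystander. Origin: centre of its underside
There are look-alikes about, which are no part of the job. Leave any green or purple look-alike of the dish_3 alone.

How it is judged:
By the outcome, as a careful person would: the job done as asked, in the order asked, and still so for the second after the job is handed in, with the robot touching nothing.
Of scraper_red, scraper_green, dish_1, dish_2, dish_3 only 4 to 5 are there at a start; the rules pass over those that are not, and their reading is None.
At some moment in a run one of dish_1, dish_2, dish_3 may be knocked a few centimetres aside while the robot is not near it.
It also fails if it takes over 192 s, if anything falls off the work surface, if the arm or the gripper's body presses on something with over 40 N, if the wrist force passes 120 N, or if a joint passes its speed limit or range.

### The arm

A 7-joint arm with a two-finger parallel gripper is mounted at the origin on the work surface. World frame = base frame: x ahead of the robot, y to its left, z up, the work surface at z = 0. Lengths are in m, angles in rad, forces in N, time in s.
With the tool pointing down it reaches from about 0.4 to 0.9 m from the base axis. Payload 5.5 kg.
Tool frame: the origin (TCP) lies midway between the tips of the shut fingers; the grasp point (between the pads) lies 19 mm behind it (manip.grip_depth is the distance from the TCP to the grasp point, in m); z points along the fingers, x is the direction in which the jaws open and shut, and the axes are right-handed (so a half turn about z gives the same grasp; the last joint's range is limited). The gripper opens to 92 mm and grips with 3 to 60 N. Pads are 19 mm wide; open, the fingers measure 130 mm over their backs; the gripper's body (75 mm by 190 mm) begins 47 mm behind the grasp point.
Start: joints at [1.521, 0.501, -0.427, 1.55, 0.221, 1.138, -0.21], TCP at [0.2, -0.618, 0.227] pointing down, gripper open.
Joint ranges: [-2.88, 2.88], [-0.31, 2.03], [-1.54, 1.56], [0.2, 2.42], [-1.41, 4.55], [0.19, 2.02], [-2.57, 2.57]. Speed limits (rad/s): [2.57, 2.57, 3.14, 3.14, 3.14, 3.14, 3.14].

### API

Orientations are given as a unit quaternion [x, y, z, w].
In Python, from bench import manip, effector, viewer gives the robot as it stands. Calls block until the motion is done:
- manip.move_pose(position, orientation): joint-space move of the TCP to a pose.
- manip.servo_line(position, ori=None, vel=0.15): straight line of the TCP; ori=None keeps the orientation; vel is the mean speed in m/s.
- manip.movej(angles): joint-space move.
- effector.open_jaws() and effector.close(f_grip=None): open the fingers fully, or close them until they stop; f_grip is the grip in N (None keeps the last).
- manip.sleep(seconds).
- manip.solve_ik(position, orientation): joint angles nearest the present ones, or None.
- viewer.get_image(name): name is "scene" or "top"; returns the picture (420x560x3 uint8, red, green, blue); there is no depth.
- viewer.get_calibration(name): a dict with "vfov" (degrees; the focal length in pixels is half the picture's height over the tangent of half this angle, whatever the lens; pixels are square), "cx", "cy" (the principal point, pixels), "eye" and "attitude" of the camera in the world. Camera axes: x right, y down, z forward; pixel columns grow to the right and rows downward; lengths in m; the calibration is good to about 2 mm. A picture is of the moment at which its call begins. get_calibration takes no time and is no camera call.
A pose or a line that the arm cannot do raises manip.PlanningError and nothing moves.
- manip.hand_in(): hands the job in, once; it reports no verdict.
Readings, each from a call of its own:
- manip.current_clock(): time.
- manip.current_q(): joint angles.
- manip.current_joint_velocities(): joint speeds.
- manip.current_tau(): joint torques, N m.
- manip.current_tool_pos(): TCP position.
- manip.current_tcp_rot(): TCP orientation.
- manip.current_force(): force on the tool from outside, world axes, zero at the start.
- manip.current_wrist_torque(): the same for the moment, N m.
- manip.current_finger_gap(): finger opening in m.
Only numpy, scipy, OpenCV 4.12 (cv2) and the standard library are available. Lean on these libraries where they do the work, as an engineer would, in place of code of your own. Each camera call takes 0.05 s, during which the arm holds its last target.

## Working session

There is one attempt and no reset: what is moved stays moved. The work goes in short steps, each a Python script; the robot and the scene stay as the last script left them, time stands still between calls to the robot, and variables do not carry over. Pictures are saved under pics/ and viewed, and the job is handed in when it is done.

```bash
ls; mkdir -p pics; python3 - <<'E'
from bench import manip, effector, viewer
import cv2
for n in ("scene","top"):
    im=viewer.get_image(n); cv2.imwrite(f"pics/{n}0.png",im[:,:,::-1]); print(viewer.get_calibration(n))
print(manip.current_clock(), manip.current_tool_pos(), manip.current_tcp_rot(), manip.grip_depth)
E
```

```text
pics
{'vfov': 48.64821207677101, 'cx': 281.61999442763215, 'cy': 208.70068133582288, 'eye': array([ 1.28489585, -0.23108518,  0.95365027]), 'attitude': array([ 0.74295978,  0.55586402, -0.22363836, -0.29834851])}
{'vfov': 47.86097369244483, 'cx': 280.58701732469285, 'cy': 210.05133542731443, 'eye': array([ 0.21765823, -0.00345134,  1.66725682]), 'attitude': array([-0.70294099,  0.70596083, -0.06602792,  0.05597843])}
0.1 [ 0.19979762 -0.6178701   0.22577437] [ 8.08647509e-01 -5.88292813e-01 -6.94503604e-04 -5.38720316e-04] 0.0188
```

View pics/scene0.png

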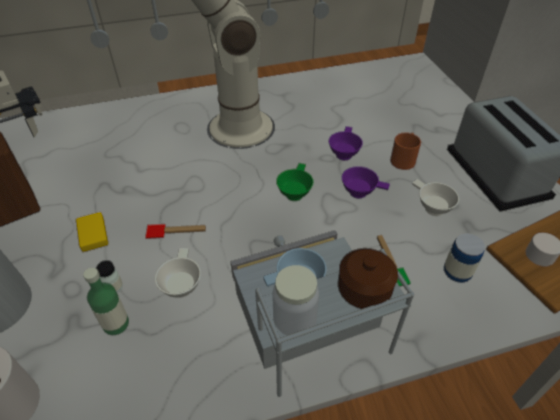

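View pics/top0.png

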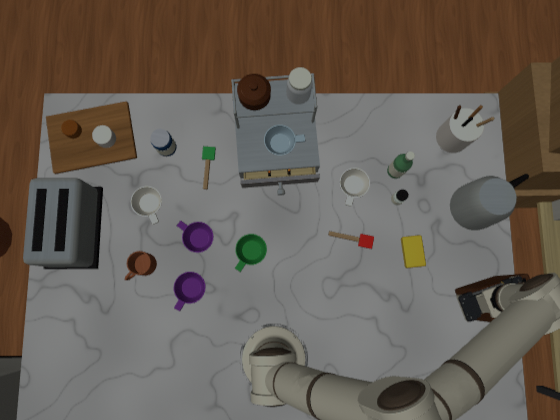

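The scene view shows white dishes at (178,277) and (438,198), the red scraper at (175,230), the green one at (395,260), partly behind the rack, and the blue dish at (300,268). In the top view the white dishes are at (355,182) and (147,201), the scrapers at (350,238) and (207,168), and the knob at (281,188). That makes four items; the purple and green dishes are look-alikes.

```bash
cat > h.py <<'E'
import numpy as np, cv2
from scipy.spatial.transform import Rotation as R
from bench import manip, effector, viewer
def cam(n):
    c=viewer.get_calibration(n); f=210/np.tan(np.radians(c['vfov'])/2)
    return c,f,R.from_quat(c['attitude']).as_matrix()
def ray(n,px,z):
    c,f,M=cam(n); px=np.atleast_2d(px).astype(float)
    d=np.c_[(px[:,0]-c['cx'])/f,(px[:,1]-c['cy'])/f,np.ones(len(px))]@M.T
    t=(z-c['eye'][2])/d[:,2]
    return c['eye']+d*t[:,None]
def proj(n,P):
    c,f,M=cam(n); p=(np.atleast_2d(P)-c['eye'])@M
    return np.c_[c['cx']+f*p[:,0]/p[:,2], c['cy']+f*p[:,1]/p[:,2]]
def snap(n,name,crop=None,s=1):
    im=viewer.get_image(n)
    o=im if crop is None else im[crop[1]:crop[3],crop[0]:crop[2]]
    cv2.imwrite(f"pics/{name}.png",cv2.resize(o,None,fx=s,fy=s,interpolation=cv2.INTER_CUBIC)[:,:,::-1])
    return im
def down(yaw):  # tool z down, tool x (jaw dir) at world angle yaw
    c,s=np.cos(yaw),np.sin(yaw)
    return R.from_matrix(np.array([[c,s,0],[s,-c,0],[0,0,-1]]).T if False else np.array([[c,s,0],[s,-c,0],[0,0,-1]])).as_quat()
E
python3 - <<'E'
from h import *
im=snap("top","t1",(220,60,420,260),3)
im2=snap("top","t2",(100,100,240,280),3)
snap("scene","s1",(140,200,420,400),2.8)
print(ray("top",[[281,188]],.054),ray("top",[[355,182],[147,201]],.056),ray("top",[[280,139]],.148))
print(ray("scene",[[280,241]],.054),ray("scene",[[178,274],[439,196]],.056))
print(ray("top",[[273,357]],0))
E
```

```text
[[ 0.57724325 -0.02911335  0.054     ]] [[ 0.59766999 -0.28828031  0.056     ]
 [ 0.53194955  0.43414711  0.056     ]] [[ 0.72414549 -0.02521592  0.148     ]]
[[ 0.56425871 -0.02410044  0.054     ]] [[ 0.5949441  -0.28365393  0.056     ]
 [ 0.5351231   0.43941053  0.056     ]]
[[0.0026233  0.00047279 0.        ]]
```

View pics/t1.png

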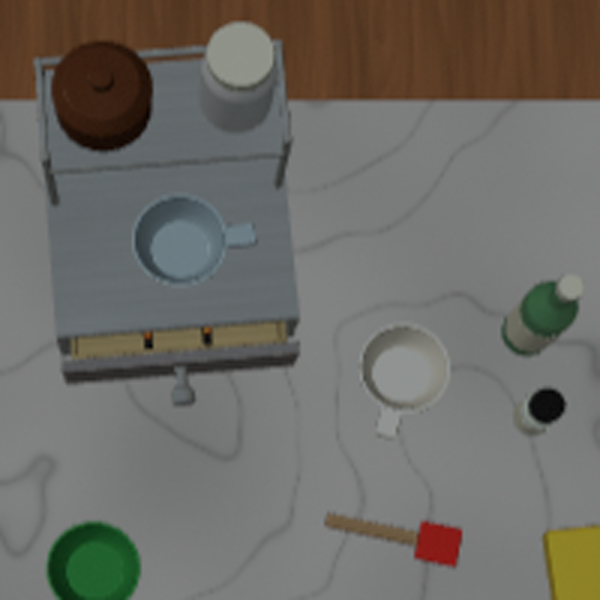

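View pics/s1.png

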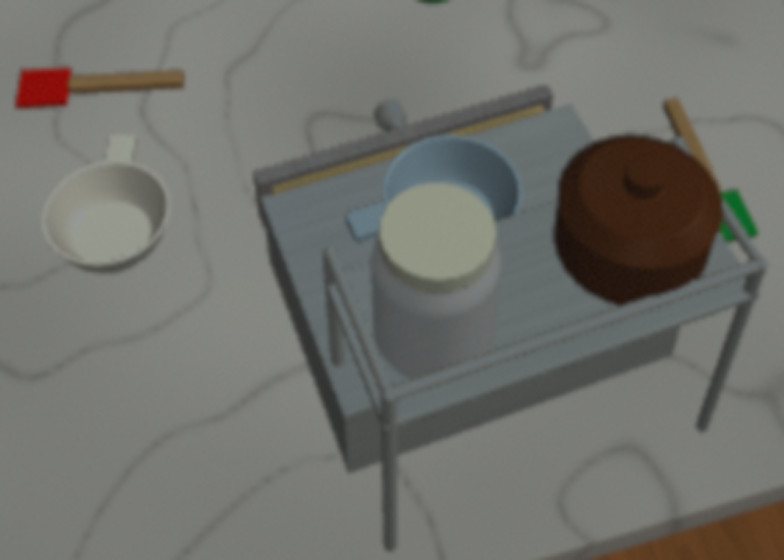

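View pics/t2.png

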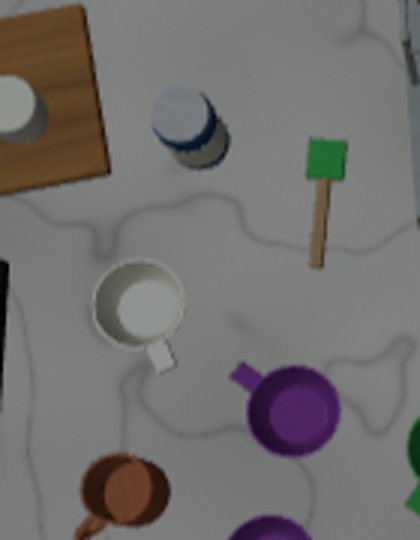

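View pics/t3.png

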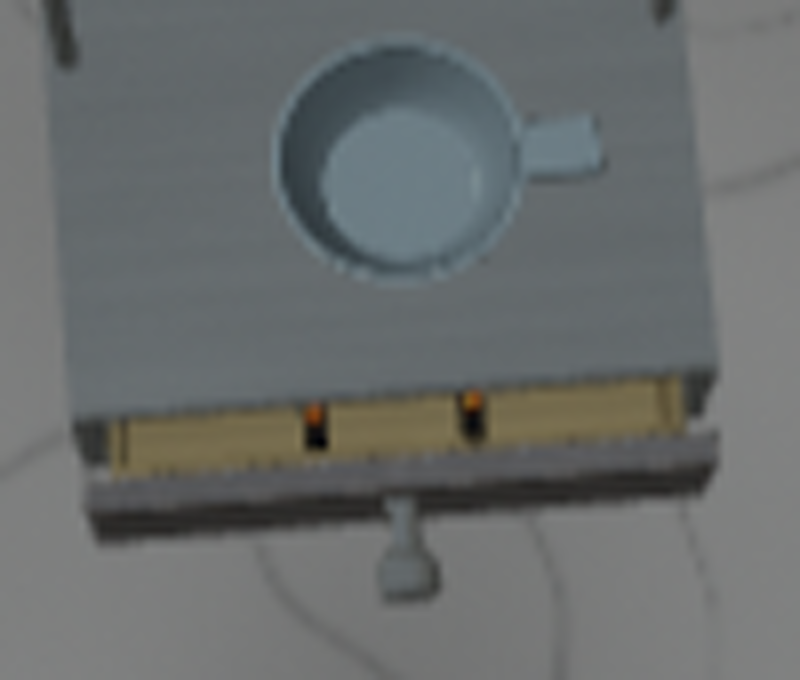

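The zoom shows the unit's top front edge from pixel (239.4,172.2) to (319.8,166.5), the drawer already slightly out, and the knob around (281,190). Next I measure everything.

```bash
cat >> h.py <<'E'
def blob(mask,near=None,amin=15):
    n,l,s,c=cv2.connectedComponentsWithStats(mask.astype(np.uint8))
    k=[i for i in range(1,n) if s[i,4]>=amin]
    if near is not None: k.sort(key=lambda i:np.hypot(*(c[i]-near)))
    else: k.sort(key=lambda i:-s[i,4])
    return (l==k[0]),c[k[0]],s[k[0]]
def rimfit(im,seed,r=42,z=.056,cond=None):
    """white dish mask in a window -> blob; returns mask"""
    hsv=cv2.cvtColor(im,cv2.COLOR_RGB2HSV)
    return hsv
E
python3 - <<'E'
from h import *
im=viewer.get_image("top")
hsv=cv2.cvtColor(im,cv2.COLOR_RGB2HSV)
H,S,V=[hsv[...,i].astype(int) for i in range(3)]
e=ray("top",[[239.4,172.2],[319.75,166.5]],.092); print("cabfront",e,np.linalg.norm(e[1]-e[0]))
# scrapers
for nm,m in (("red",((H<6)|(H>174))&(S>200)&(V>100)),("green",(H>50)&(H<75)&(S>150))):
    for near in ([(366,241)] if nm=="red" else [(208,153)]):
        b,c,s=blob(m,np.array(near)); print(nm,c,s, ray("top",[c],.010))
wood=(H>8)&(H<20)&(S>60)&(V>80)
for near in ((343,236),(206,175)):
    sub=np.zeros_like(wood); x,y=near; sub[y-28:y+28,x-22:x+22]=1
    b,c,s=blob(wood&sub,np.array(near)); ys,xs=np.nonzero(b); (cx,cy),(w,h),a=cv2.minAreaRect(np.c_[xs,ys].astype(np.float32))
    print("wood",c,s,ray("top",[c],.014),w,h,a, ray("top",cv2.boxPoints(((cx,cy),(w,h),a)),.014)[:,:2].round(3).tolist())
for (x,y) in ((355,182),(147,201)):
    print(im[y-3:y+3:3,x-24:x+25:4].mean(2).astype(int))
    print(im[y-26:y+27:3,x].mean(1).astype(int))
print(im[139,250:312:2].tolist())
E
```

```text
cabfront [[ 0.62446849  0.11359707  0.092     ]
 [ 0.64411724 -0.16220035  0.092     ]] 0.2764964627526263
red [365.93103448 240.92413793] [359 235  15  13 145] [[ 0.39544574 -0.32808458  0.01      ]]
green [208.45522388 152.73134328] [203 147  12  13 134] [[0.7185028  0.23240421 0.01      ]]
wood [343.60504202 236.03361345] [329 232  30  10 119] [[ 0.41260522 -0.24914894  0.014     ]] 30.242034912109375 3.911210060119629 12.094757080078125 [[0.417, -0.196], [0.431, -0.199], [0.408, -0.303], [0.395, -0.299]]
wood [205.8125     174.33035714] [203 160   7  29 112] [[0.63697797 0.2396319  0.014     ]] 3.8806450366973877 28.35856056213379 5.7105937004089355 [[0.587, 0.25], [0.691, 0.243], [0.69, 0.229], [0.586, 0.237]]
[[126 128 129  91 144 145 145 145 137 132 120 119 118]
 [127 128 123  96 145 145 146 145 143 133 110 111 110]]
[124 123 118 123 121 104 121 145 146 145 146 145 145 107 127 128 128 126]
[[121 119 139  85  98 144 145 145 145 136 125 125 126]
 [122 120 111  83 117 144 145 145 145 139 124 124 124]]
[123 122 121 121 106  98 125 145 144 145 144 144 140 104 118 105 104 102]
[[100, 105, 107], [98, 104, 107], [99, 105, 107], [99, 106, 108], [99, 105, 107], [97, 104, 106], [100, 106, 108], [109, 126, 133], [54, 64, 68], [59, 70, 76], [69, 81, 86], [107, 124, 132], [108, 124, 132], [108, 124, 132], [108, 125, 133], [108, 125, 133], [108, 125, 132], [109, 126, 133], [108, 125, 133], [111, 128, 135], [101, 118, 125], [96, 112, 119], [82, 97, 104], [109, 126, 133], [109, 125, 133], [108, 125, 133], [108, 125, 133], [110, 127, 135], [98, 104, 106], [99, 106, 108], [99, 105, 108]]
```

```bash
cat >> h.py <<'E'
def floorc(im,n,seed,z,thr=4,lo=None):
    """inner-floor disc centre: flat-colour region around the seed, on plane z"""
    m=np.zeros((422,562),np.uint8); p=im.copy()
    cv2.floodFill(p,m,(int(seed[0]),int(seed[1])),(255,0,0),(thr,)*3,(thr,)*3,cv2.FLOODFILL_FIXED_RANGE|4)
    b=m[1:-1,1:-1]>0; cs,_=cv2.findContours(b.astype(np.uint8),cv2.RETR_EXTERNAL,cv2.CHAIN_APPROX_NONE)
    pts=max(cs,key=len)[:,0]; w=ray(n,pts,z)[:,:2]
    (cx,cy),r=cv2.minEnclosingCircle(w.astype(np.float32)); e=cv2.fitEllipse(w.astype(np.float32)*1000)
    ys,xs=np.nonzero(b)
    return ray(n,[[xs.mean(),ys.mean()]],z)[0,:2], np.array(e[0])/1000, np.array(e[1])/1000
E
python3 - <<'E'
from h import *
im=viewer.get_image("top"); sc=viewer.get_image("scene")
for nm,s,z in (("A",(355,182),.022),("B",(147,203),.022),("base",(280,142),.114)):
    print(nm,*[a.round(4) for a in floorc(im,"top",s,z)])
for nm,s in (("A",(178,282)),("B",(437,204))):
    print(nm,*[a.round(4) for a in floorc(sc,"scene",s,.022)])
cv2.imwrite("pics/z1.png",np.hstack([cv2.resize(im[y-28:y+28,x-28:x+28],None,fx=6,fy=6,interpolation=2) for x,y in ((355,185),(147,201))])[:,:,::-1])
cv2.imwrite("pics/z2.png",np.hstack([cv2.resize(sc[y-28:y+28,x-28:x+28],None,fx=6,fy=6,interpolation=2) for x,y in ((178,272),(435,198))])[:,:,::-1])
E
```

```text
A [ 0.598  -0.2886] [ 0.5981 -0.2887] [0.0585 0.0641]
B [0.5338 0.4368] [0.5339 0.4368] [0.0577 0.064 ]
base [ 0.7232 -0.025 ] [ 0.7233 -0.0249] [0.0593 0.0619]
A [ 0.5931 -0.2881] [ 0.5924 -0.2883] [0.0566 0.0652]
B [0.5218 0.4428] [0.5213 0.4425] [0.038  0.0694]
```

View pics/z1.png

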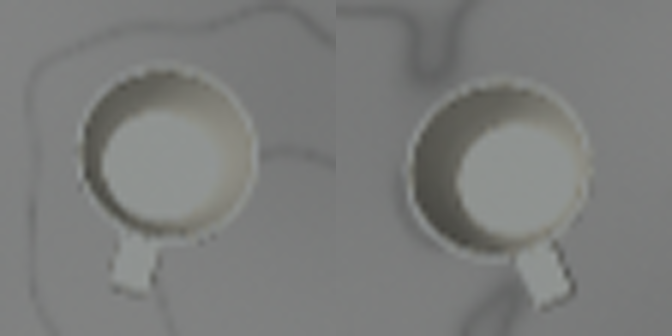

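View pics/z2.png

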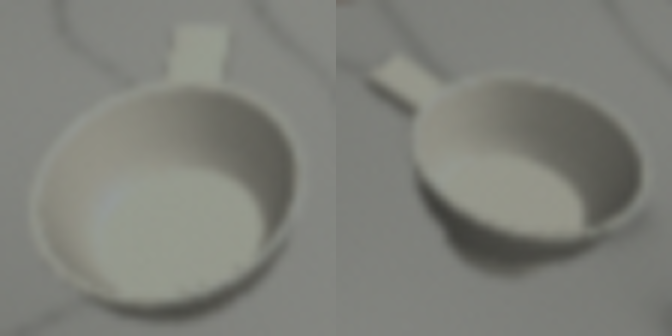

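```bash
cat >> h.py <<'E'
YAW=np.radians(4.07); CX=np.array([np.cos(YAW),np.sin(YAW),0]); CY=np.array([-np.sin(YAW),np.cos(YAW),0])
FM=np.array([0.6343,-0.0243,0])   # middle of the unit's front, on counter
def cabp(dx,dy,z): return FM+dx*CX+dy*CY+np.array([0,0,z])
def best(p,yaw):
    q0=np.array(manip.current_q()); o=[]
    for y in (yaw,yaw+np.pi):
        s=manip.solve_ik(np.array(p),down(y))
        if s is not None: o.append((np.abs(np.array(s)-q0).max(),y,s))
    o.sort(key=lambda t:t[0]); return o
E
python3 - <<'E'
from h import *
k=ray("top",[[281.0,191.6]],.054)[0]; print(k, (k-FM)@CX,(k-FM)@CY)
ks=ray("scene",[[280.5,241]],.054)[0]; print(ks, (ks-FM)@CX,(ks-FM)@CY)
R0=R.from_quat(manip.current_tcp_rot()).as_matrix(); print(np.degrees(np.arctan2(R0[1,0],R0[0,0])))
for nm,p,y in (("knob",cabp(-.06,0,.035),YAW+np.pi/2),("out",cabp(-.19,0,.035),YAW+np.pi/2),("red",(.41,-.26,.003),np.arctan2(-.079,-.0172)+np.pi/2),("green",(.645,.239,.003),np.arctan2(-.007,.0815)+np.pi/2),("crad0",cabp(-.1,0,.05),YAW),("crad0b",cabp(-.05,0,.05),YAW),("A",(.535,-.3,.03),np.pi/2),("B",(.475,.41,.03),2.1),("st",cabp(.03,0,.15),YAW+np.pi/2)):
    print(nm,[(round(float(d),2),round(float(np.degrees(yy))),np.round(s,2)) for d,yy,s in best(p,y)])
E
```

```text
[ 0.56440411 -0.02904104  0.054     ] -0.0700561107072399 0.0002317862202143359
[ 0.56461392 -0.02289428  0.054     ] -0.06941056686779987 0.006348157349352077
-72.07793730826768
knob [(1.19, 94, array([ 0.7 ,  0.83, -0.96,  1.86,  0.85,  0.93,  0.98])), (1.71, 274, array([ 0.45,  0.67, -0.59,  1.86,  0.52,  0.76, -1.92]))]
out [(1.3, 94, array([ 0.67,  0.56, -0.77,  2.17,  0.65,  0.66,  1.09])), (1.76, 274, array([ 0.58,  0.52, -0.65,  2.17,  0.55,  0.62, -1.97]))]
red [(0.54, -12, array([ 1.02,  0.63, -0.62,  2.09,  0.64,  0.62, -0.26])), (2.35, 168, array([ 0.27,  0.56,  0.29,  2.11, -0.32,  0.51, -2.56]))]
green [(1.44, 85, array([ 0.09,  0.93, -0.74,  1.56,  0.73,  0.94,  0.59])), (2.28, 265, array([ 0.02,  0.89, -0.63,  1.56,  0.62,  0.9 , -2.49]))]
crad0 [(0.85, 4, array([ 0.67,  0.69, -0.86,  1.95,  0.71,  0.83, -0.51])), (2.33, 184, array([-0.54,  0.62,  0.7 ,  1.99, -0.59,  0.74, -2.54]))]
crad0b [(0.88, 4, array([ 0.64,  0.77, -0.87,  1.83,  0.74,  0.91, -0.51])), (2.36, 184, array([-0.51,  0.69,  0.69,  1.87, -0.6 ,  0.8 , -2.57]))]
A [(1.2, 270, array([ 0.78,  0.69, -0.42,  1.77,  0.39,  0.76, -1.41])), (1.62, 90, array([ 1.1 ,  0.87, -0.91,  1.76,  0.83,  0.95,  1.41]))]
B [(1.47, 120, array([ 0.05,  1.18, -1.31,  1.72,  1.2 ,  1.28,  0.54])), (1.96, 300, array([-0.44,  0.71, -0.43,  1.73,  0.39,  0.78, -2.1 ]))]
st [(1.31, 94, array([ 0.66,  0.83, -1.07,  1.56,  0.76,  1.21,  1.1 ])), (1.66, 274, array([ 0.48,  0.68, -0.73,  1.57,  0.49,  1.08, -1.87]))]
```

```bash
python3 - <<'E'
from h import *
q=down(YAW+np.pi/2)
manip.move_pose(cabp(-.070,0,.20),q)
manip.servo_line(cabp(-.070,0.0,.036),vel=.2)
effector.close(40); print("gap",manip.current_finger_gap(), manip.current_force())
manip.servo_line(cabp(-.182,0.0,.036),vel=.1)
print(manip.current_tool_pos(),cabp(-.182,0.0,.036),manip.current_force(),manip.current_finger_gap())
effector.open_jaws()
manip.servo_line(cabp(-.182,0.0,.20),vel=.25)
manip.move_pose([.35,-.3,.25],down(np.radians(-12)))
im=snap("top","t4",(220,110,340,240),6); snap("scene","s4",(200,180,420,330),3)
print(manip.current_clock())
E
```

```text
gap 0.026233417398601043 [-0.65376964  5.37462721 -1.24249913]
[ 0.45215516 -0.0364606   0.0359102 ] [ 0.45275899 -0.03721748  0.036     ] [-2.48936785  5.63469175 -1.19595041] 0.026350735497646046
9.325
```

View pics/t4.png

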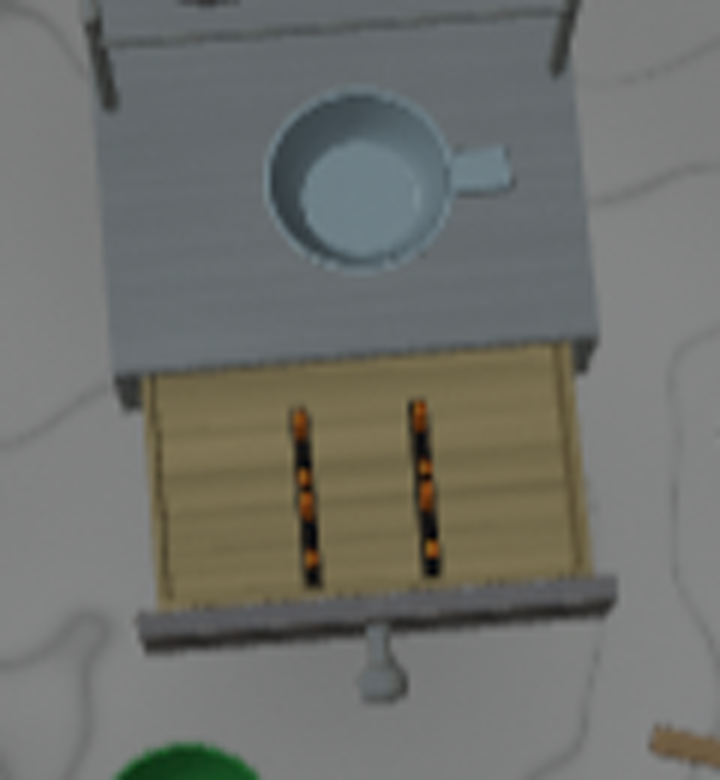

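View pics/s4.png

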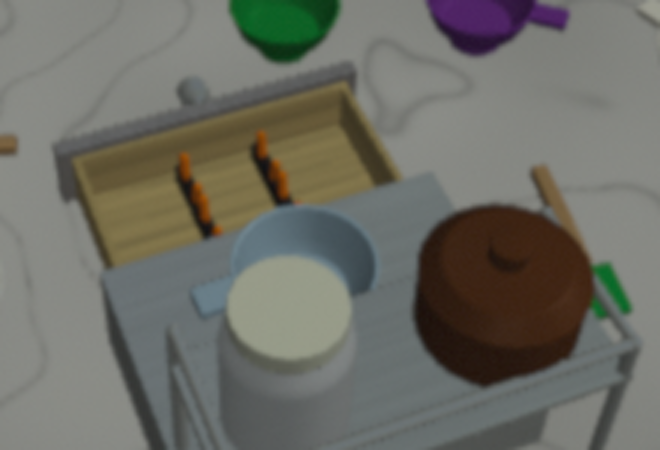

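```bash
python3 - <<'E'
from h import *
im=snap("top","t5",(262,172,298,210),18); sc=snap("scene","s5",(250,218,302,262),14)
for n,i in (("top",im),("scene",sc)):
    hsv=cv2.cvtColor(i,cv2.COLOR_RGB2HSV); H,S,V=[hsv[...,k].astype(int) for k in range(3)]
    m=((H>5)&(H<18)&(S>150)&(V>90)); 
    nn,l,s,c=cv2.connectedComponentsWithStats(m.astype(np.uint8))
    for k in range(1,nn):
        if (240<c[k][0]<310) and 165<c[k][1]<265: print(n,c[k].round(1),s[k])
E
```

```text
top [289.4 178.3] [289 177   2   4   7]
top [269.4 179.8] [269 179   2   3   5]
top [290.5 187.5] [290 187   2   2   4]
top [270. 189.] [270 188   1   3   3]
top [290.6 191.7] [290 190   2   4   7]
top [270.4 193.3] [270 192   2   4   7]
top [291.8 201.2] [291 200   2   3   4]
top [271.5 202.5] [271 202   2   2   4]
scene [286.8 226.8] [285 223   4   9  28]
scene [261.4 234.4] [259 231   5   8  29]
scene [293.3 238.9] [291 233   5  13  40]
scene [267.2 246.8] [265 241   5  13  39]
scene [272. 256.] [271 255   3   3   9]
```

View pics/t5.png

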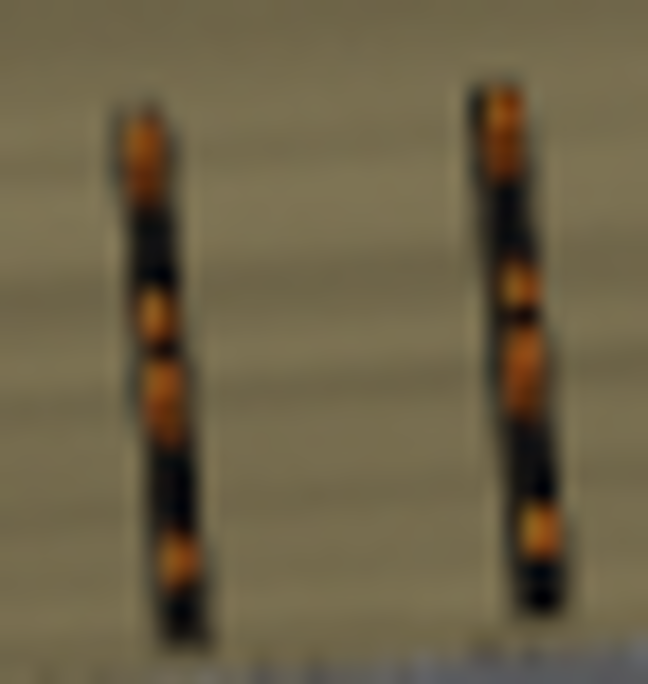

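View pics/s5.png

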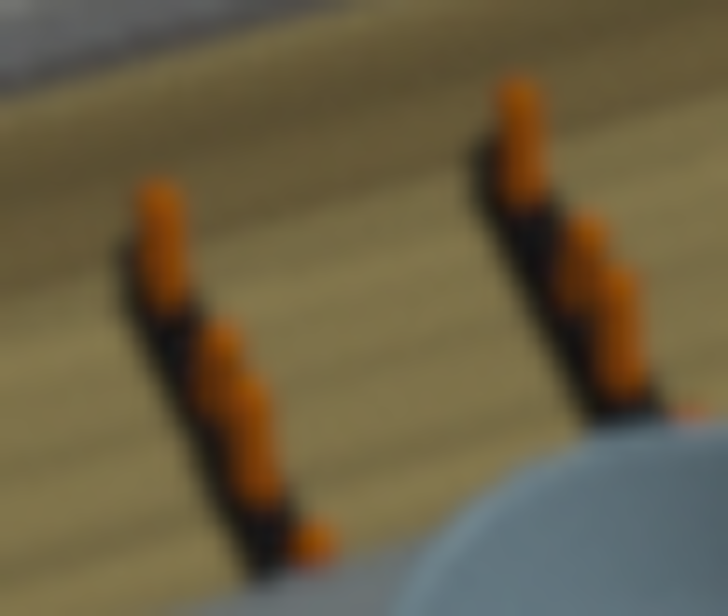

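```bash
python3 - <<'E'
from h import *
def tri(a,b):
    A=[];B=[]
    for n,p in (("top",a),("scene",b)):
        o=viewer.get_calibration(n)['eye']; d=ray(n,[p],0)[0]-o; d/=np.linalg.norm(d); P=np.eye(3)-np.outer(d,d); A.append(P);B.append(P@o)
    x=np.linalg.solve(sum(A),sum(B)); return x,[np.linalg.norm(P@x-b)*1000 for P,b in zip(A,B)]
T=lambda x,y:(262+x/18,172+y/18); S=lambda x,y:(250+x/14,218+y/14)
for nm,a,b in (("f-rear L",T(165,370),S(222,325)),("f-rear R",T(523,340),S(588,218)),("f-front L",T(179,560),S(160,185)),("f-front R",T(540,530),S(518,80)),("r-front L",T(157,315),S(250,380)),("r-front R",T(519,285),S(615,268)),("r-rear L",T(144,122),S(315,530))):
    x,r=tri(a,b); print(nm,x.round(4),np.round(r,1),"cab",((x-FM)@CX).round(4),((x-FM)@CY).round(4))
# drawer front panel top
print(tri((220+145/6,110+625/6),(200+62/3,180+150/3)),tri((220+612/6,110+585/6),(200+352/3,180+68/3)))
E
```

```text
f-rear L [ 0.556  -0.026   0.0497] [31.8 31.8] cab -0.0782 0.0038
f-rear R [ 0.5691 -0.0302  0.0893] [34. 34.] cab -0.0654 -0.0013
f-front L [ 0.519  -0.0283  0.0481] [31.5 31.5] cab -0.1153 0.0041
f-front R [ 0.5327 -0.0326  0.0874] [34.6 34.6] cab -0.1019 -0.001
r-front L [ 0.5675 -0.0242  0.0469] [31.6 31.6] cab -0.0666 0.0048
r-front R [ 0.5803 -0.0292  0.0881] [34.5 34.5] cab -0.0542 -0.0011
r-rear L [ 0.6053 -0.0222  0.0491] [32. 32.] cab -0.0288 0.0042
(array([ 0.48156042, -0.03079079,  0.05536807]), [np.float64(129.03359789566602), np.float64(129.03359789566602)]) (array([ 0.5321047 , -0.04748807,  0.18529911]), [np.float64(119.8410238566832), np.float64(119.84102385668322)])
```

The scene camera looks from the far side, so left and right swap between the two views.

```bash
cat >> h.py <<'E'
def tri(a,b):
    A=[];B=[]
    for n,p in (("top",a),("scene",b)):
        o=viewer.get_calibration(n)['eye']; d=ray(n,[p],0)[0]-o; d/=np.linalg.norm(d); P=np.eye(3)-np.outer(d,d); A.append(P);B.append(P@o)
    x=np.linalg.solve(sum(A),sum(B)); return x,[np.linalg.norm(P@x-b)*1000 for P,b in zip(A,B)]
E
python3 - <<'E'
from h import *
T=lambda x,y:(262+x/18,172+y/18); S=lambda x,y:(250+x/14,218+y/14)
for nm,a,b in (("f-rear R",T(523,340),S(222,325)),("f-rear L",T(165,370),S(588,218)),("f-front R",T(540,540),S(160,185)),("f-front L",T(179,570),S(518,80)),("r-front R",T(519,295),S(250,380)),("r-front L",T(157,325),S(615,268)),("r-rear R",T(505,92),S(315,530))):
    x,r=tri(a,b); print(nm,x.round(4),np.round(r,1),"cab",((x-FM)@CX).round(4),((x-FM)@CY).round(4))
x=tri((220+145/6,110+625/6),(200+352/3,180+68/3)); y=tri((220+612/6,110+585/6),(200+62/3,180+150/3))
for v in(x,y): print(v,(v[0]-FM)@CX,(v[0]-FM)@CY)
E
```

```text
f-rear R [ 0.5645 -0.0622  0.0663] [1.5 1.5] cab -0.0723 -0.0329
f-rear L [0.559  0.007  0.0663] [1.9 1.9] cab -0.0729 0.0365
f-front R [ 0.5263 -0.0645  0.0625] [2.3 2.3] cab -0.1106 -0.0324
f-front L [0.5206 0.0049 0.0631] [2.4 2.4] cab -0.1113 0.0372
r-front R [ 0.5745 -0.0608  0.0621] [2.4 2.4] cab -0.0622 -0.0322
r-front L [0.5687 0.0088 0.0628] [2.2 2.2] cab -0.0631 0.0377
r-rear R [ 0.6135 -0.059   0.0666] [1.7 1.7] cab -0.0232 -0.0331
(array([0.48235902, 0.09992671, 0.07565176]), [np.float64(2.8348015923599412), np.float64(2.8348015923600225)]) -0.1427407848582715 0.1346974565955321
(array([ 0.50433662, -0.16522834,  0.07562819]), [np.float64(3.5085691168542006), np.float64(3.508569116854149)]) -0.1396380403651976 -0.13134875725110853
```

Triangulated pin tips: the front cradle is 92 mm and the rear one 43 mm in front of the unit, both about 2 mm towards +y. The pin tips are at z≈0.064, so the seat is at about 0.040, which fits the given sizes. Fully open fingers would hit the drawer front or the unit if released deep, so I'll grip the handle shallowly and release just above the pins.

```bash
python3 - <<'E'
from h import *
o=np.array([.4126,-.2491]); d=np.array([-.0172,-.0789]); d/=np.linalg.norm(d)
yaw=np.arctan2(d[1],d[0])+np.pi/2
p=o+d*.016
manip.move_pose([*p,.10],down(yaw))
manip.servo_line([*p,.008],vel=.15)
effector.close(25); print("gap",manip.current_finger_gap())
manip.servo_line([*p,.16],vel=.2); print("gap",manip.current_finger_gap(),manip.current_force())
t=cabp(-.092,.002-.016,.12)
manip.move_pose(t,down(YAW)); 
manip.servo_line(cabp(-.092,.002-.016,.095),vel=.1)
print(manip.current_tool_pos(),t,manip.current_finger_gap(),manip.current_clock())
snap("top","t6",(220,140,340,240),6); snap("scene","s6",(200,170,350,290),5)
E
```

```text
gap 0.015592644083770497
gap 0.0155553599820243 [-0.35460738 -0.29905727 -0.57450495]
[ 0.54258008 -0.04555307  0.09403262] [ 0.54352567 -0.04479441  0.12      ] 0.01525708025782746 14.3833
```

View pics/t6.png

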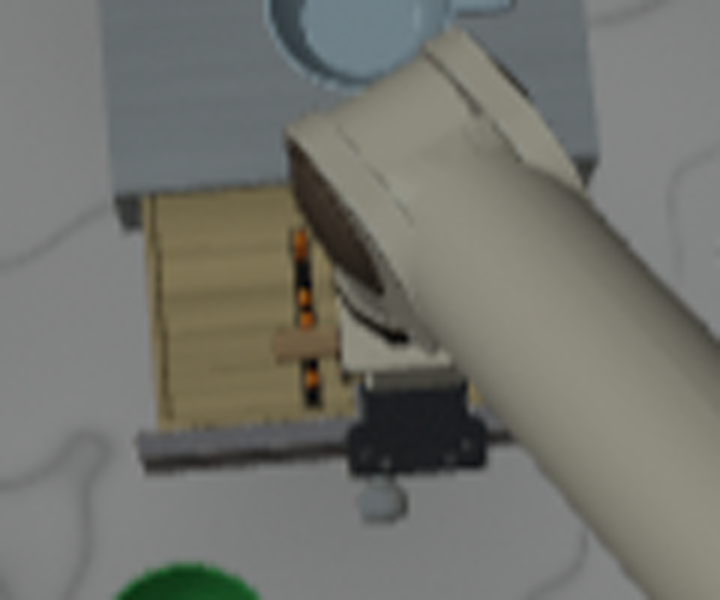

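View pics/s6.png

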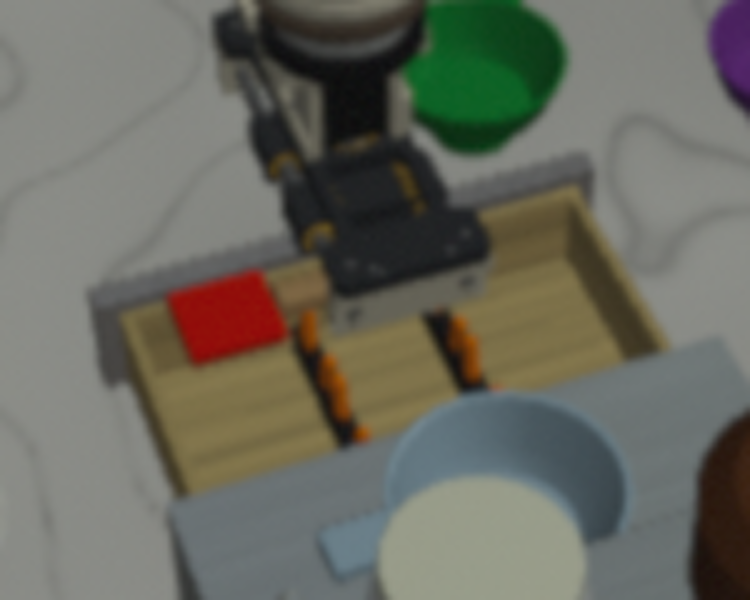

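```bash
python3 - <<'E'
from h import *
im=viewer.get_image("top")
hsv=cv2.cvtColor(im,cv2.COLOR_RGB2HSV); H,S,V=[hsv[...,k].astype(int) for k in range(3)]
for r in range(190,205): print(r,[(int(H[r,c]),int(S[r,c]),int(V[r,c])) for c in (266,267,268,273,274,275)])
for px in ((266.5,197.3),(274,197.3),(274,194.8),(274,199.8)):
    w=ray("top",[px],.100)[0]; print(px,w,(w-FM)@CX,(w-FM)@CY)
sc=viewer.get_image("scene"); 
w=ray("scene",[(200+227/5,170+316/5)],.096)[0]; print("blade",w,(w-FM)@CX,(w-FM)@CY)
E
```

```text
190 [(23, 87, 117), (23, 87, 117), (22, 86, 118), (23, 86, 118), (22, 87, 120), (23, 87, 120)]
191 [(23, 86, 121), (23, 86, 122), (22, 85, 123), (23, 86, 121), (23, 84, 124), (22, 86, 124)]
192 [(22, 88, 124), (23, 85, 123), (23, 85, 123), (22, 84, 118), (23, 87, 120), (23, 86, 119)]
193 [(23, 86, 119), (23, 85, 117), (23, 88, 116), (22, 89, 100), (22, 92, 111), (22, 91, 104)]
194 [(20, 95, 115), (21, 96, 111), (20, 91, 115), (19, 96, 98), (19, 94, 111), (19, 99, 103)]
195 [(18, 102, 117), (18, 102, 112), (18, 98, 117), (17, 98, 112), (18, 99, 113), (17, 98, 112)]
196 [(17, 97, 113), (18, 96, 111), (17, 100, 110), (17, 97, 110), (17, 100, 110), (17, 100, 110)]
197 [(17, 97, 110), (17, 98, 109), (17, 98, 109), (17, 99, 108), (17, 102, 108), (17, 100, 107)]
198 [(18, 103, 102), (18, 104, 101), (17, 102, 100), (18, 101, 93), (17, 105, 92), (17, 104, 91)]
199 [(19, 100, 97), (19, 100, 94), (20, 105, 92), (21, 96, 90), (21, 96, 93), (21, 91, 92)]
200 [(22, 90, 105), (22, 90, 105), (23, 91, 104), (22, 87, 109), (22, 87, 114), (23, 86, 113)]
201 [(22, 87, 114), (23, 85, 114), (22, 86, 115), (22, 87, 105), (22, 89, 118), (23, 86, 118)]
202 [(22, 84, 118), (23, 86, 118), (22, 84, 119), (21, 90, 96), (23, 86, 118), (23, 88, 119)]
203 [(23, 86, 118), (22, 85, 117), (22, 85, 117), (20, 97, 87), (22, 87, 114), (23, 87, 117)]
204 [(22, 86, 116), (22, 87, 117), (22, 86, 116), (22, 84, 67), (22, 86, 115), (23, 86, 119)]
(266.5, 197.3) [0.53496787 0.0207686  0.1       ] -0.09588286648327672 0.05200505845482148
(274, 197.3) [ 0.53489976 -0.004555    0.1       ] -0.09774815294498843 0.02675015255452647
(274, 194.8) [ 0.54351976 -0.00458162  0.1       ] -0.08915177969715755 0.02611179363586066
(274, 199.8) [ 0.52629572 -0.00452843  0.1       ] -0.10632861555939109 0.02738732996391415
blade [ 0.5504352  -0.10766097  0.096     ] -0.08956985984197627 -0.07719842134532512
```

The held handle and the pins agree to about 0.5 mm across the two views (-0.0915 against -0.0918). Now I release just above the pins.

```bash
python3 - <<'E'
from h import *
manip.servo_line(cabp(-.0915,.002-.016,.0795),vel=.1)
manip.sleep(.2); print(manip.current_tool_pos())
effector.open_jaws(); print("gap",manip.current_finger_gap(),manip.current_force())
manip.servo_line(cabp(-.092,.002-.016,.16),vel=.2)
manip.move_pose([.40,.2,.25],down(np.radians(265)))
snap("top","t7",(220,140,340,240),6); snap("scene","s7",(200,170,350,290),5)
print(manip.current_clock())
E
```

```text
[ 0.54418804 -0.04457023  0.07965905]
gap 0.09179478227516238 [1.67174146 0.01975978 3.12630054]
18.6833
```

View pics/t7.png

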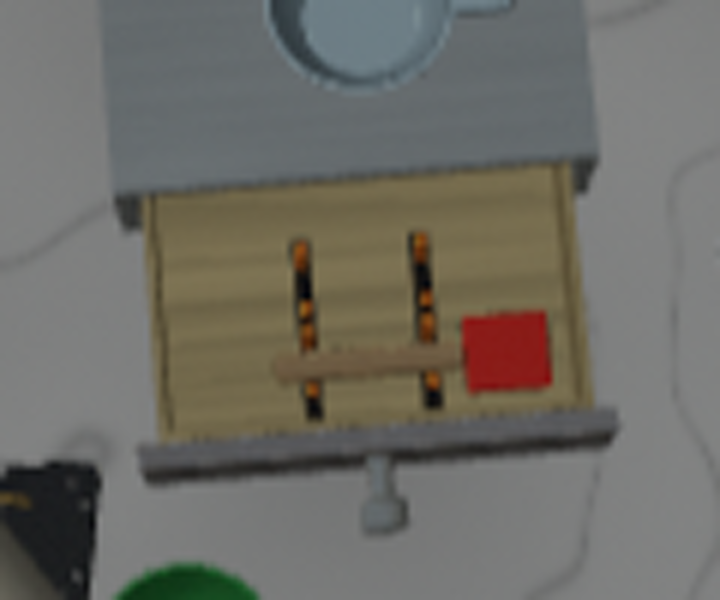

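View pics/s7.png

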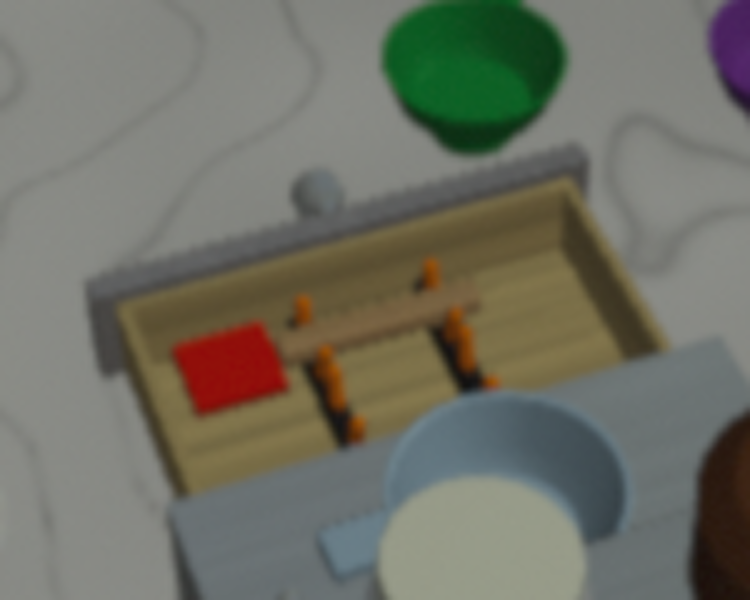

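The red handle lies down in the front cradle between both pin pairs. The opening finger nudged the drawer a few mm further out, so I re-measure the rear cradle.

```bash
python3 - <<'E'
from h import *
im=snap("top","t8",(262,172,298,210),18); sc=snap("scene","s8",(250,218,302,262),14)
E
```

```text
(no output)
```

View pics/t8.png

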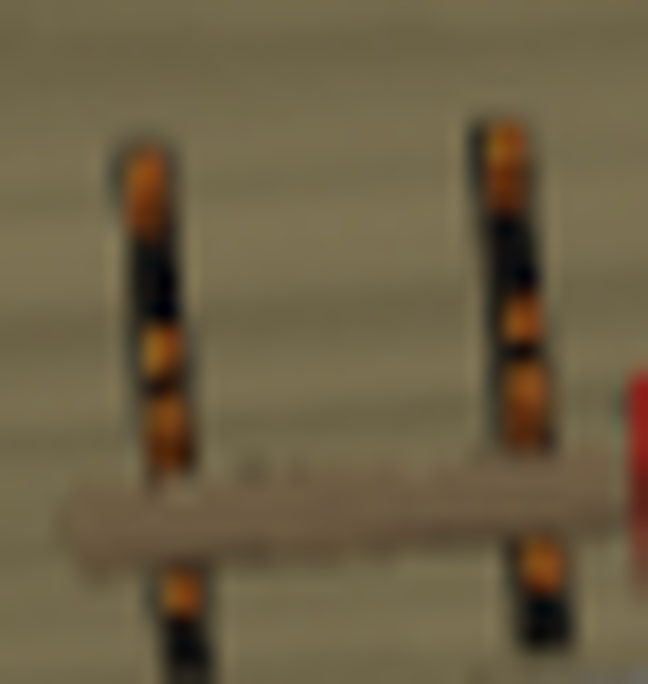

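View pics/s8.png

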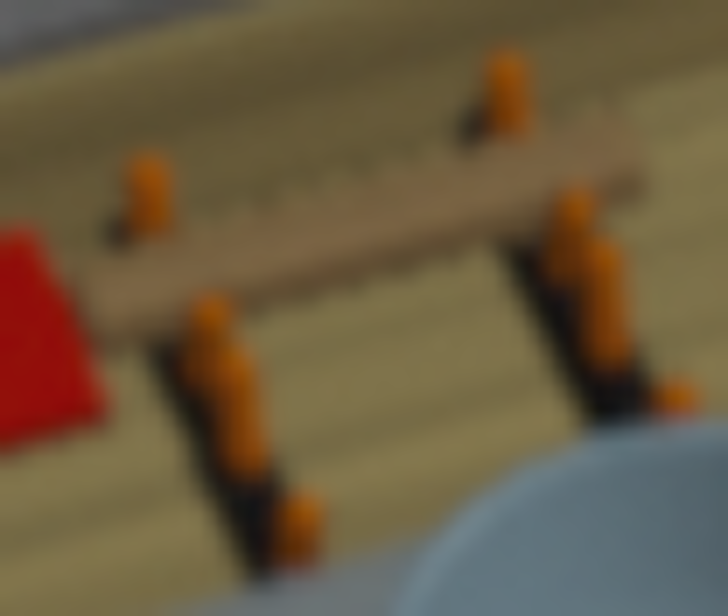

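```bash
python3 - <<'E'
from h import *
T=lambda x,y:(262+x/18,172+y/18); S=lambda x,y:(250+x/14,218+y/14)
for nm,a,b in (("f-rear R",T(525,370),S(210,300)),("f-front R",T(542,572),S(148,155)),("r-front R",T(520,328),S(236,350)),("r-rear R",T(505,125),S(301,497)),("r-rear L",T(147,153),S(678,388)),("r-front L",T(160,357),S(602,240))):
    x,r=tri(a,b); print(nm,x.round(4),np.round(r,1),"cab",((x-FM)@CX).round(4),((x-FM)@CY).round(4))
c=tri((220+110/6,140+195/6),(0,0)) if 0 else None
o=np.array([.637,.2396]); d=np.array([.0815,-.0072]); d/=np.linalg.norm(d)
yaw=np.arctan2(d[1],d[0])+np.pi/2+np.pi   # 265 deg
p=o+d*.016
manip.move_pose([*p,.12],down(yaw))
manip.servo_line([*p,.009],vel=.15)
effector.close(25); print("gap",manip.current_finger_gap())
manip.servo_line([*p,.17],vel=.2); print("gap",manip.current_finger_gap(),manip.current_force())
manip.move_pose(cabp(-.10,.018,.20),down(YAW))
manip.servo_line(cabp(-.0495,.018,.105),vel=.1)
manip.sleep(.2); print(manip.current_tool_pos(),cabp(-.0495,.018,.105),manip.current_finger_gap(),manip.current_clock())
snap("top","t9",(220,140,340,240),6); snap("scene","s9",(200,170,350,290),5)
E
```

```text
f-rear R [ 0.5586 -0.0627  0.0665] [1.3 1.3] cab -0.0783 -0.0329
f-front R [ 0.5197 -0.0649  0.0637] [2.2 2.2] cab -0.1171 -0.0323
r-front R [ 0.5678 -0.0612  0.0627] [2.1 2.1] cab -0.069 -0.0321
r-rear R [ 0.6067 -0.0592  0.0675] [1.3 1.3] cab -0.0301 -0.0329
r-rear L [0.6016 0.0103 0.067 ] [1.8 1.8] cab -0.0302 0.0368
r-front L [0.5622 0.0083 0.0634] [2.2 2.2] cab -0.0696 0.0376
gap 0.01547925476188718
gap 0.015924409209349264 [-0.2966666   0.38403398 -0.32416802]
[ 0.58378812 -0.01004893  0.105496  ] [ 0.58364728 -0.00985867  0.105     ] 0.015078804885672719 25.9667
```

View pics/t9.png

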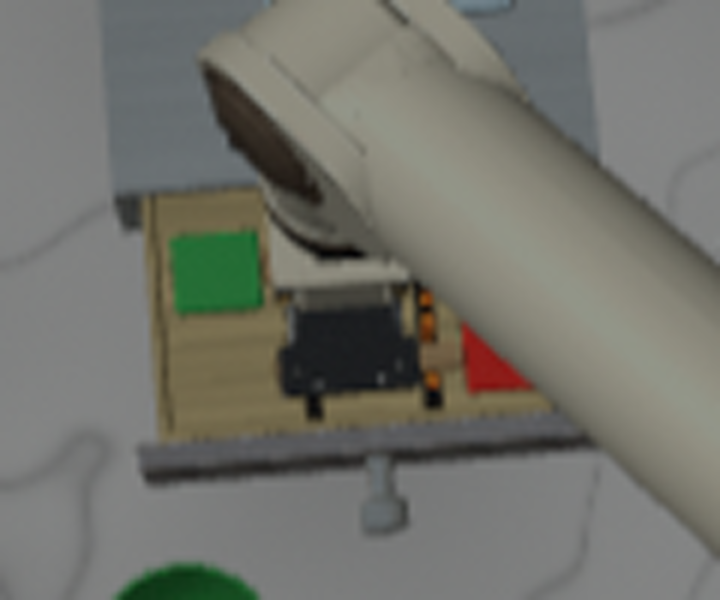

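View pics/s9.png

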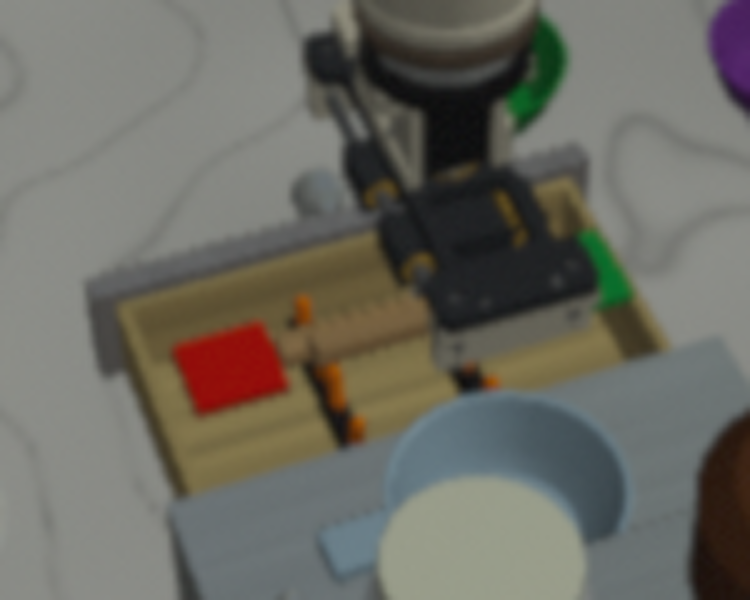

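```bash
python3 - <<'E'
from h import *
im=viewer.get_image("top"); hsv=cv2.cvtColor(im,cv2.COLOR_RGB2HSV); H,S,V=[hsv[...,k].astype(int) for k in range(3)]
b,c,s=blob((H>50)&(H<75)&(S>120)&(np.add.outer(np.arange(420),np.zeros(560))<200),np.array((256,185)))
ys,xs=np.nonzero(b); print(c,s,cv2.minAreaRect(np.c_[xs,ys].astype(np.float32)))
w=ray("top",[c],.1065)[0]; print(w,(w-FM)@CX,(w-FM)@CY)
E
```

```text
[255.64367816 185.05172414] [249 179  15  13 174] ((256.0, 185.0), (12.0, 14.0), 90.0)
[0.57593715 0.05730324 0.1065    ] -0.05242386373856122 0.08553976108417108
```

```bash
python3 - <<'E'
from h import *
manip.servo_line(cabp(-.0492,.018,.0955),vel=.1)
manip.sleep(.3); print(manip.current_tool_pos(),cabp(-.0492,.018,.0955))
effector.open_jaws(); print("gap",manip.current_finger_gap(),manip.current_force())
manip.servo_line(cabp(-.06,.018,.20),vel=.2)
manip.move_pose([.42,-.12,.25],down(YAW+np.pi/2))
snap("top","t10",(220,140,340,240),6); snap("scene","s10",(200,170,350,290),5)
print(manip.current_clock())
E
```

```text
[ 0.58407165 -0.0097382   0.09563008] [ 0.58394653 -0.00983737  0.0955    ]
gap 0.09200158427691747 [ 0.99366886  0.04597315 -0.72688662]
30.625
```

View pics/t10.png

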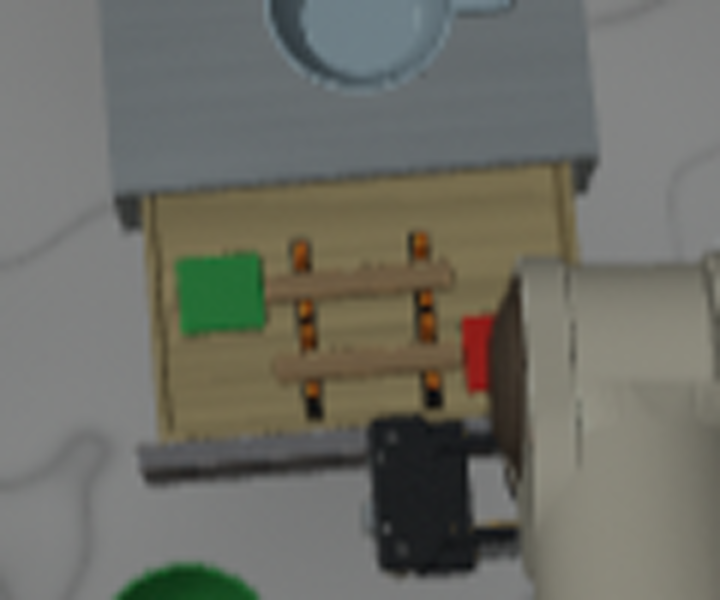

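View pics/s10.png

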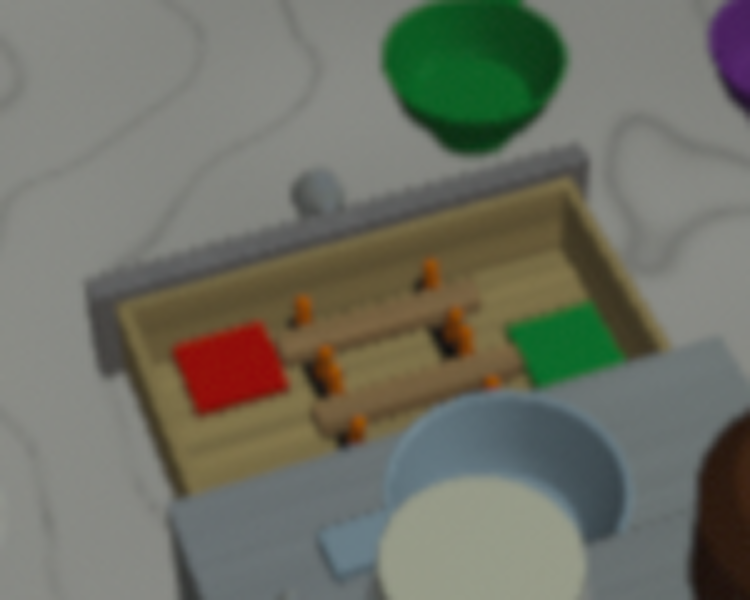

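```bash
python3 - <<'E'
from h import *
T=viewer.get_image("top"); S=viewer.get_image("scene")
def cen(im,rng,near):
    hsv=cv2.cvtColor(im,cv2.COLOR_RGB2HSV); H,Sx,V=[hsv[...,k].astype(int) for k in range(3)]
    return blob((H>50)&(H<75)&(Sx>120),np.array(near))[1] if rng=="g" else blob(((H<6)|(H>174))&(Sx>180),np.array(near))[1]
a,b=cen(T,"g",(257,189)),cen(S,"g",(313,239)); x,r=tri(a,b); print("green",a,b,x.round(4),np.round(r,1),(x-FM)@CX)
b=cen(S,"r",(246,244)); a=(220+506/6,140+353/6); x,r=tri(a,b); print("red",b,x.round(4),np.round(r,1),(x-FM)@CX)
manip.move_pose(cabp(-.187,.002,.12),down(YAW+np.pi/2))
manip.servo_line(cabp(-.187,.002,.036),vel=.15)
effector.close(40); print("gap",manip.current_finger_gap(),manip.current_force())
f0=np.array(manip.current_force())
manip.servo_line(cabp(-.045,.002,.036),vel=.08); print(manip.current_force()-f0)
for x in np.arange(-.042,-.022,.002):
    manip.servo_line(cabp(x,.002,.036),vel=.04); f=np.array(manip.current_force())-f0; tp=manip.current_tool_pos()
    print(round(x,4),f.round(1),((np.array(tp)-FM)@CX).round(4))
    if f[0]<-18 or f[0]>18: break
print(manip.current_clock())
E
```

```text
green [256.31677019 188.51552795] [312.72983871 238.39516129] [0.5766 0.0579 0.0506] [0.8 0.8] -0.05171505894802436
red [245.66793893 243.09541985] [ 0.5402 -0.109   0.0467] [1.5 1.5] -0.09985246101966357
gap 0.026128352544240202 [ 1.05747182 -4.98537647 -0.84371011]
[ 1.04277912  2.40483429 -0.75048207]
-0.042 [-5.6  2.3  7.1] -0.0438
-0.04 [-12.1   0.8  12.5] -0.0439
-0.038 [-17.5   0.8  18.2] -0.0439
-0.036 [-23.2   1.   24. ] -0.0439
36.0667
```

```bash
python3 - <<'E'
from h import *
manip.servo_line(cabp(-.0435,.002,.036),vel=.04); print(manip.current_force())
effector.open_jaws()
print(manip.current_force(), (np.array(manip.current_tool_pos())-FM)@CX)
manip.servo_line(cabp(-.06,.002,.2),vel=.2)
manip.move_pose([.42,-.22,.25],down(YAW+np.pi/2))
snap("top","t11",(220,110,340,210),6); snap("scene","s11",(200,170,350,290),5)
E
```

```text
[-2.78355149 -2.46828798  2.82419249]
[-0.66770657 -0.84326552  1.0325805 ] -0.043484899751535806
```

View pics/t11.png

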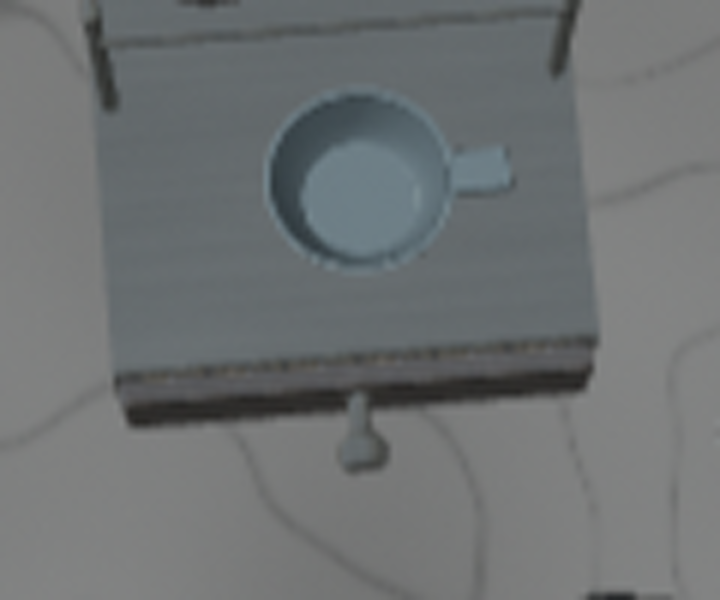

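View pics/s11.png

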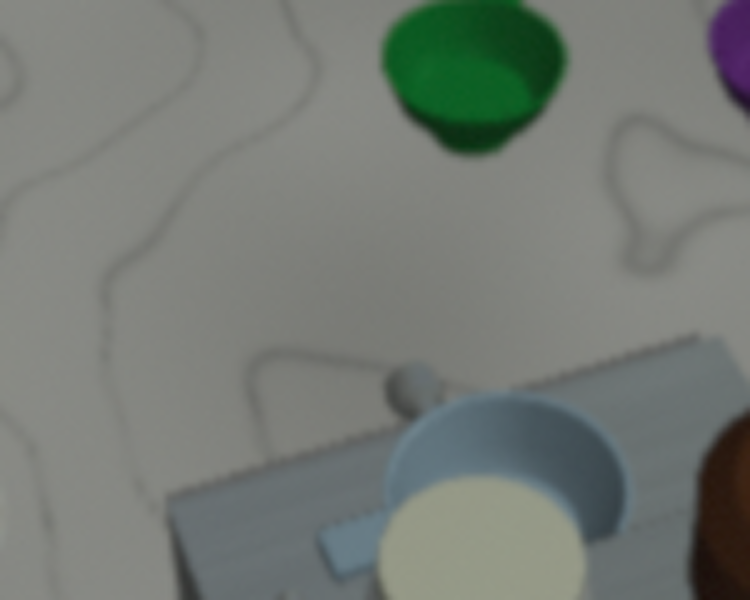

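```bash
python3 - <<'E'
from h import *
snap("top","t12",(234,160,326,196),8.6)
for px in ((280.3,185.0),):
    w=ray("top",[px],.054)[0]; print((w-FM)@CX)
E
```

```text
-0.046381028702953984
```

View pics/t12.png

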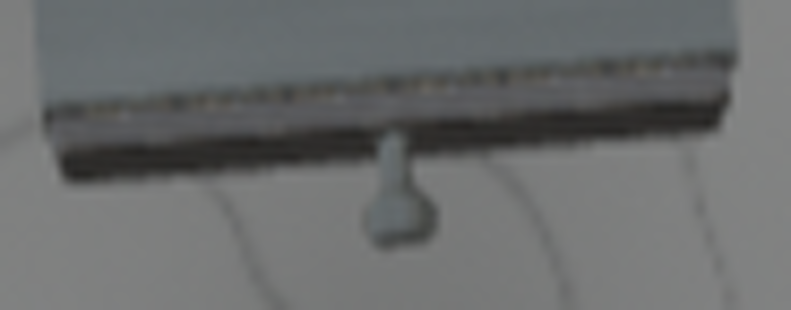

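```bash
python3 - <<'E'
from h import *
sc=snap("scene","s12",(225,250,425,400),4)
w=ray("scene",[(265,367.9),(381.8,325)],0); print([( (v-FM)@CX,(v-FM)@CY) for v in w])
E
```

```text
[(np.float64(0.2074447389415493), np.float64(-0.13188332338659495)), (np.float64(0.20410088102679452), np.float64(0.15246930131104203))]
```

View pics/s12.png

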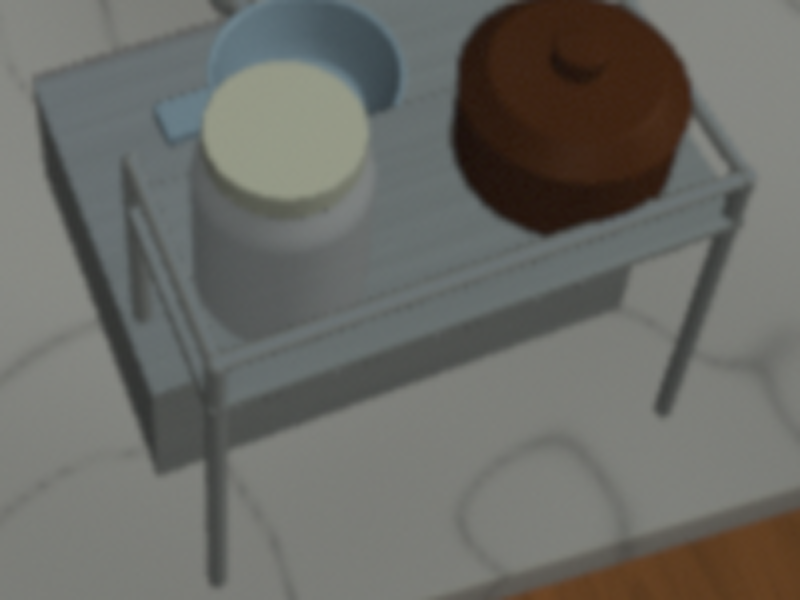

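The rear bottom edge is 206 mm behind the unit's top front edge. So the 12 mm drawer panel sits within the 220 mm depth, and the shut knob should be at -0.047. I measured -0.045 (arm) and -0.046 (camera), against a firm stop, so the drawer is shut. Now the dishes.

```bash
python3 - <<'E'
from h import *
im=viewer.get_image("top"); snap("top","t13",(110,150,410,260),2.6)
for nm,s,z in (("A",(355,182),.022),("B",(147,203),.022),("base",(280,142),.114)):
    try: print(nm,*[a.round(4) for a in floorc(im,"top",s,z)])
    except Exception as e: print(nm,e)
for nm,c,l in (("A",(355.3,182.3),(349.5,200.8)),("B",(146.3,200.8),(153.8,218.5))):
    a=ray("top",[c],.056)[0]; b=ray("top",[l],.054)[0]; v=(b-a)[:2]; print(nm,a,b,np.linalg.norm(v),np.degrees(np.arctan2(v[1],v[0])))
print(manip.current_clock())
E
```

```text
A [ 0.6048 -0.3014] [ 0.6038 -0.3332] [0.0037 3.1146]
B [0.5338 0.4371] [0.5339 0.437 ] [0.0578 0.0634]
base [ 0.7232 -0.025 ] [ 0.7233 -0.0249] [0.0593 0.0619]
A [ 0.59659062 -0.28929775  0.056     ] [ 0.53108194 -0.26726279  0.054     ] 0.06911531124538868 161.40875547292737
B [0.53266014 0.43658632 0.056     ] [0.47099812 0.40877928 0.054     ] 0.06764196557423428 -155.72657801879708
39.8
```

View pics/t13.png

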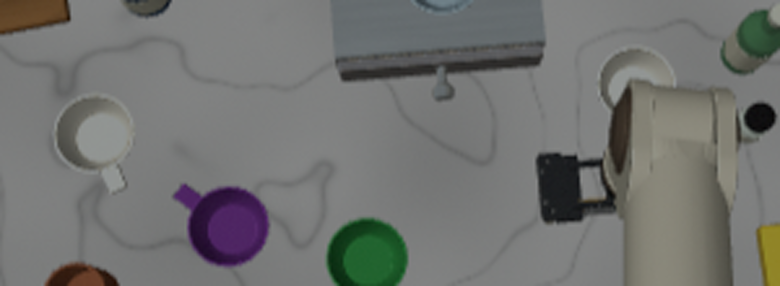

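```bash
cat >> h.py <<'E'
def lugpick(c,ang,f=50,r=.067,zt=.031):
    u=np.array([np.cos(ang),np.sin(ang)]); p=np.array(c)+u*r
    y=best([*p,zt],ang+np.pi/2)[0][1]
    manip.move_pose([*p,.16],down(y)); manip.servo_line([*p,zt],vel=.15)
    effector.close(f); g=manip.current_finger_gap(); f0=np.array(manip.current_force())
    manip.servo_line([*p,.09],vel=.1); print("gap",g,manip.current_finger_gap(),"dF",np.array(manip.current_force())-f0,manip.current_wrist_torque())
    return y
E
python3 - <<'E'
from h import *
y=lugpick((.5335,.4369),np.radians(-155.7)); print(np.degrees(y))
snap("top","t14",(90,150,240,262),5); snap("scene","s14",(360,100,500,212),5)
print(manip.current_clock())
E
```

```text
gap 0.023181700652687497 0.023710587949545038 dF [-0.40592    -0.61371726 -0.73931811] [ 0.11734675 -0.02822885 -0.02187117]
114.30000000000001
45.0
```

View pics/t14.png

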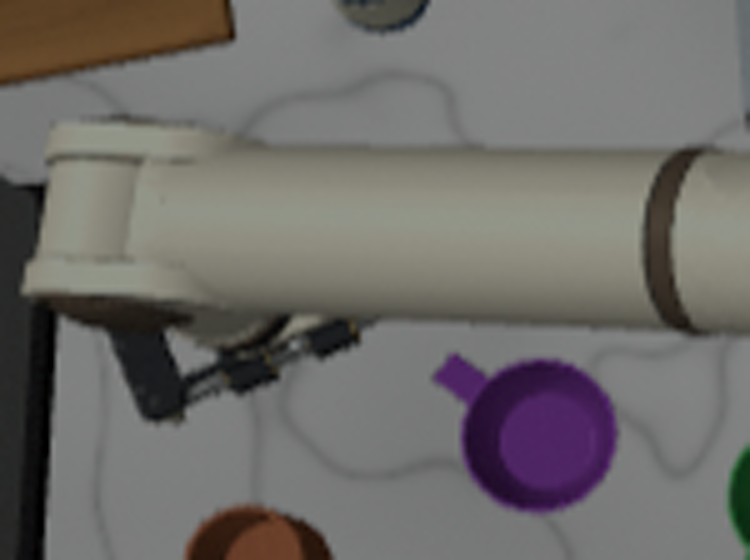

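View pics/s14.png

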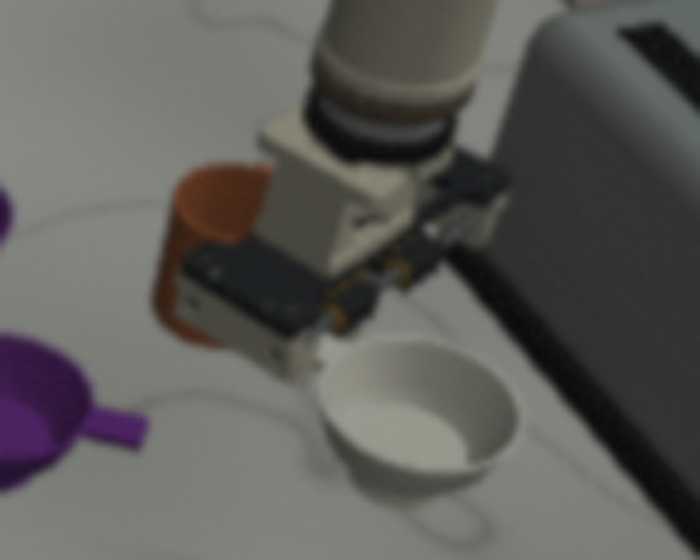

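```bash
python3 - <<'E'
from h import *
q=down(YAW+np.pi/2)
p=np.array(manip.current_tool_pos())
manip.servo_line([p[0],p[1],.27],vel=.2)
manip.move_pose([.52,.18,.27],q)
t=np.array([.7232,-.025,0])-CX*.067
manip.servo_line(t+[0,0,.27],vel=.2)
manip.servo_line(t+[0,0,.185],vel=.12); manip.sleep(.2)
print(manip.current_tool_pos(),t,manip.current_finger_gap(),manip.current_force())
snap("top","t15",(220,80,360,200),5.5); snap("scene","s15",(200,170,350,290),5)
print(manip.current_clock())
E
```

```text
[ 0.65683722 -0.02960734  0.1859797 ] [ 0.65636897 -0.02975534  0.        ] 0.023554621993287724 [ 0.03224532 -0.1054379  -1.14449655]
49.5333
```

View pics/t15.png

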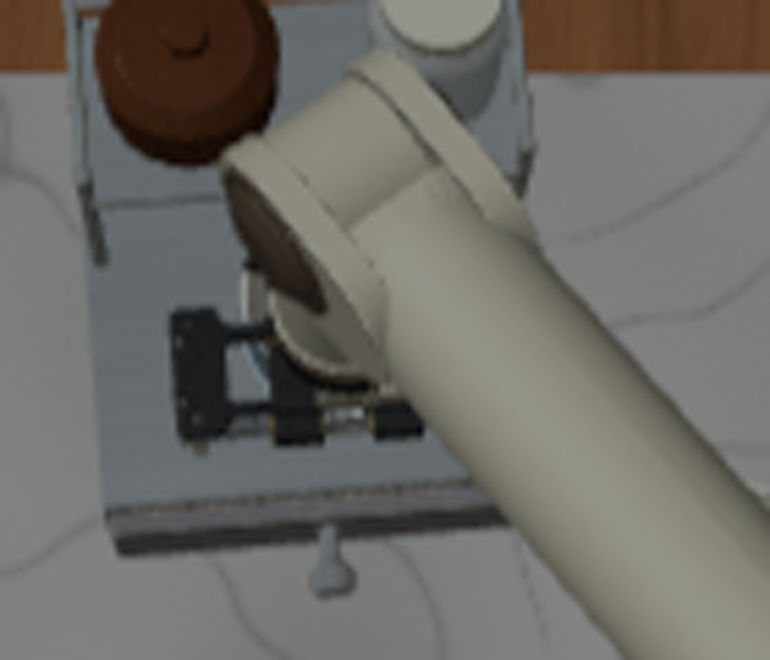

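View pics/s15.png

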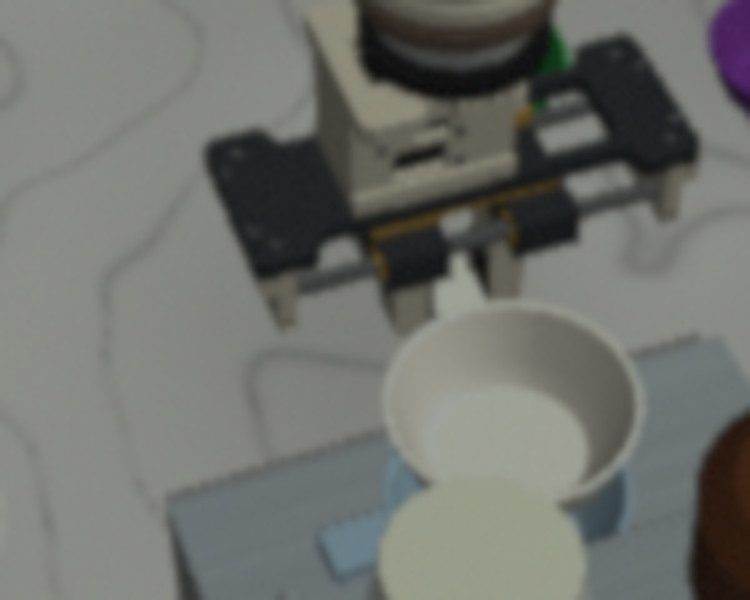

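```bash
python3 - <<'E'
from h import *
t=np.array([.7230,-.0252,0])-CX*.067
manip.servo_line(t+[0,0,.155],vel=.1); f0=np.array(manip.current_force())
for z in np.arange(.152,.141,-.002):
    manip.servo_line(t+[0,0,z],vel=.04); f=np.array(manip.current_force())-f0; print(round(z,4),np.array(manip.current_tool_pos())[2].round(4),f.round(2))
    if f[2]>4: break
effector.open_jaws(); print(manip.current_finger_gap())
p=t-CX*.05
manip.servo_line(t+[0,0,.27],vel=.2)
manip.move_pose([.45,.1,.30],down(YAW+np.pi/2))
im=snap("top","t16",(220,80,360,200),5.5); sc=snap("scene","s16",(200,170,350,290),5)
for (x,y) in ((355,182),): print(*[a.round(4) for a in floorc(im,"top",(x,y),.022)])
print(manip.current_clock())
E
```

```text
0.152 0.1522 [-0.04  0.76 -1.03]
0.15 0.15 [ 0.15  0.6  -0.22]
0.148 0.1478 [ 1.31  0.55 -0.22]
0.146 0.1458 [0.27 0.37 0.21]
0.144 0.1447 [-0.45  0.7   4.51]
0.09206146911997273
[ 0.598  -0.2889] [ 0.5981 -0.289 ] [0.0587 0.0654]
54.2583
```

View pics/t16.png

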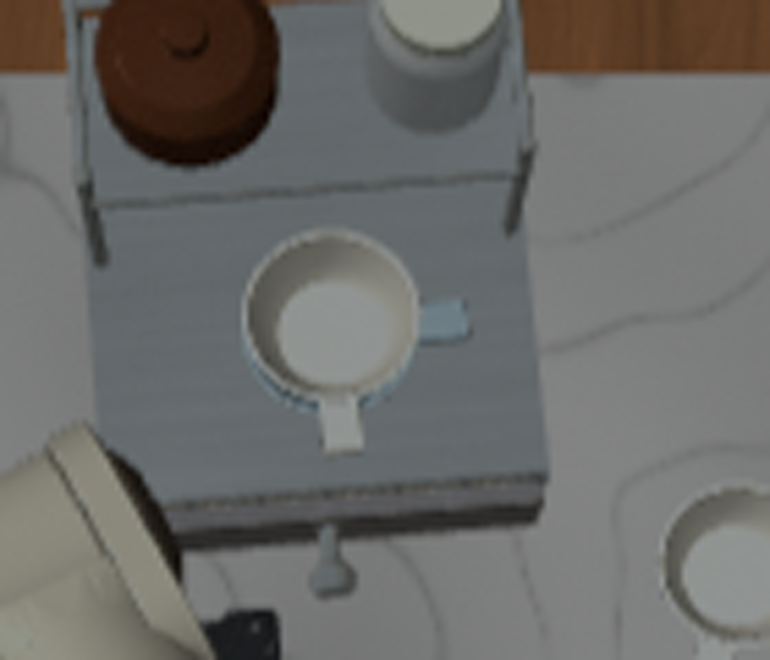

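View pics/s16.png

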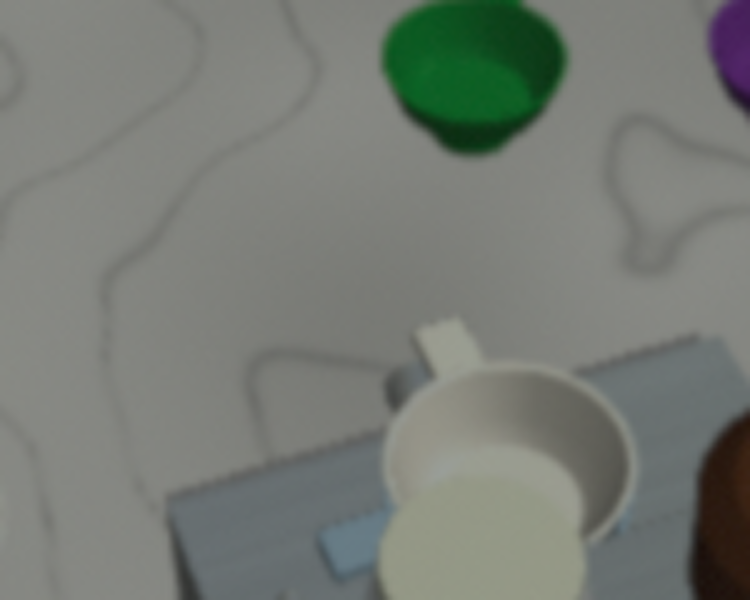

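```bash
python3 - <<'E'
from h import *
im=viewer.get_image("top")
print("stack",*[a.round(4) for a in floorc(im,"top",(281,139),.136)])
y=lugpick((.5975,-.2890),np.radians(161.4),zt=.036); print(np.degrees(y))
snap("scene","s17",(100,180,260,310),4.6)
p=np.array(manip.current_tool_pos())
manip.servo_line([p[0],p[1],.29],vel=.2)
q=down(y+np.radians(184.07-161.4))
manip.move_pose([.52,-.12,.29],q)
t=np.array([.7230,-.0252,0])-CX*.067
manip.servo_line(t+[0,0,.29],vel=.2)
manip.servo_line(t+[0,0,.205],vel=.12); manip.sleep(.2)
print(manip.current_tool_pos(),t,manip.current_finger_gap(),manip.current_force())
snap("top","t18",(220,80,360,200),5.5); snap("scene","s18",(200,170,350,290),5)
print(manip.current_clock())
E
```

```text
stack [ 0.7246 -0.0265] [ 0.7247 -0.0265] [0.0576 0.0653]
gap 0.023223681690792662 0.02355052868153992 dF [-0.7539416  -0.58667336 -3.14617383] [0.11522403 0.01211165 0.00956722]
431.40000000000003
[ 0.65672845 -0.02983981  0.20600887] [ 0.65616897 -0.02995534  0.        ] 0.023033254713896237 [ 0.12790857  0.06512122 -2.40959333]
62.5
```

View pics/s17.png

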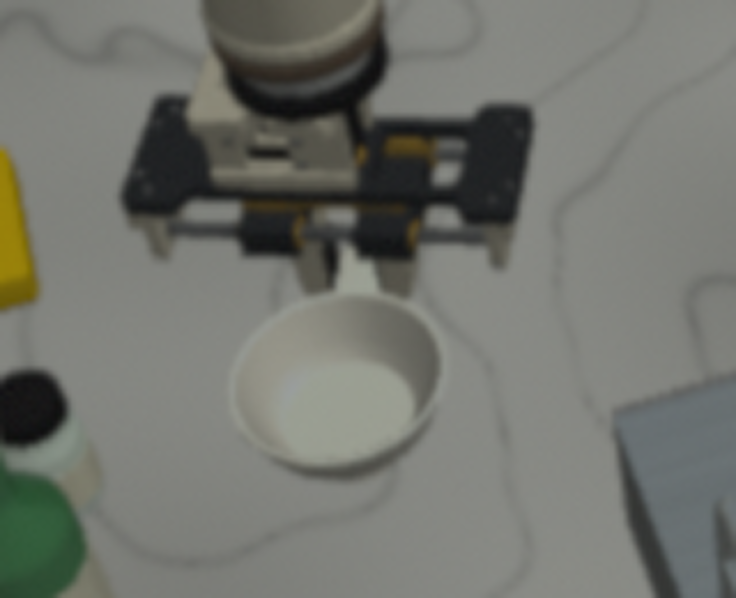

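View pics/s18.png

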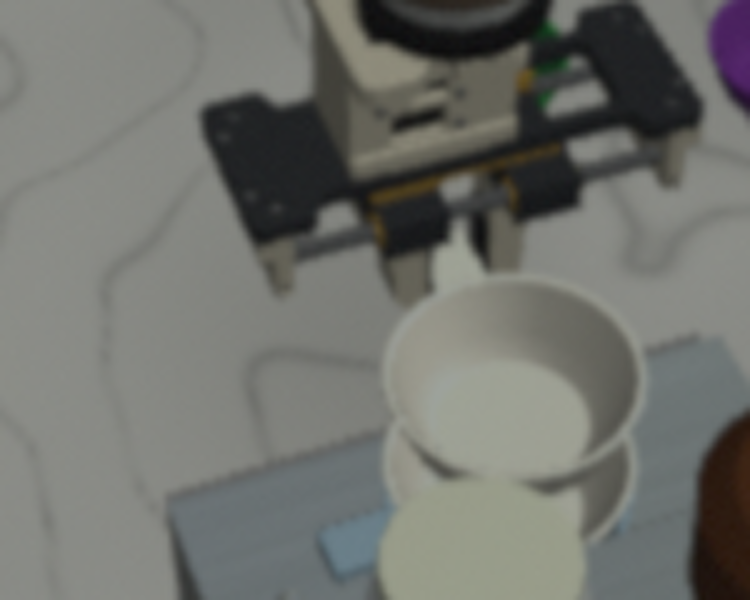

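View pics/t18.png

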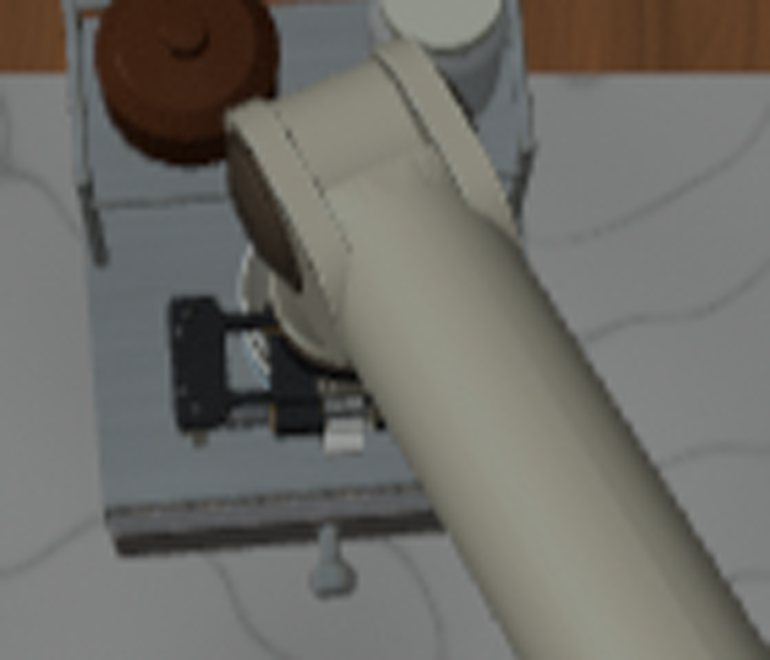

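```bash
python3 - <<'E'
from h import *
t=np.array([.7236,-.0258,0])-CX*.067
manip.servo_line(t+[0,0,.182],vel=.1); f0=np.array(manip.current_force())
for z in np.arange(.178,.166,-.002):
    manip.servo_line(t+[0,0,z],vel=.04); f=np.array(manip.current_force())-f0; print(round(z,4),np.array(manip.current_tool_pos())[2].round(4),f.round(2))
    if f[2]>4: break
effector.open_jaws(); print(manip.current_finger_gap())
manip.servo_line(t+[0,0,.29],vel=.2)
manip.move_pose([.42,-.3,.35],down(YAW+np.pi/2))
im=snap("top","t19",(220,80,360,200),5.5); sc=snap("scene","s19",(200,170,350,290),5)
snap("top","t19f");snap("scene","s19f")
print("stack",*[a.round(4) for a in floorc(im,"top",(281,137),.158)])
print(manip.current_clock())
E
```

```text
0.178 0.1779 [-0.91  0.29  0.51]
0.176 0.176 [0.53 0.13 0.29]
0.174 0.1739 [-0.48  1.06  1.38]
0.172 0.1722 [0.84 0.02 0.57]
0.17 0.1714 [-1.7   1.46  8.51]
0.09182599064517298
stack [ 0.724  -0.0259] [ 0.7241 -0.0259] [0.0581 0.0642]
67.6167
```

View pics/t19.png

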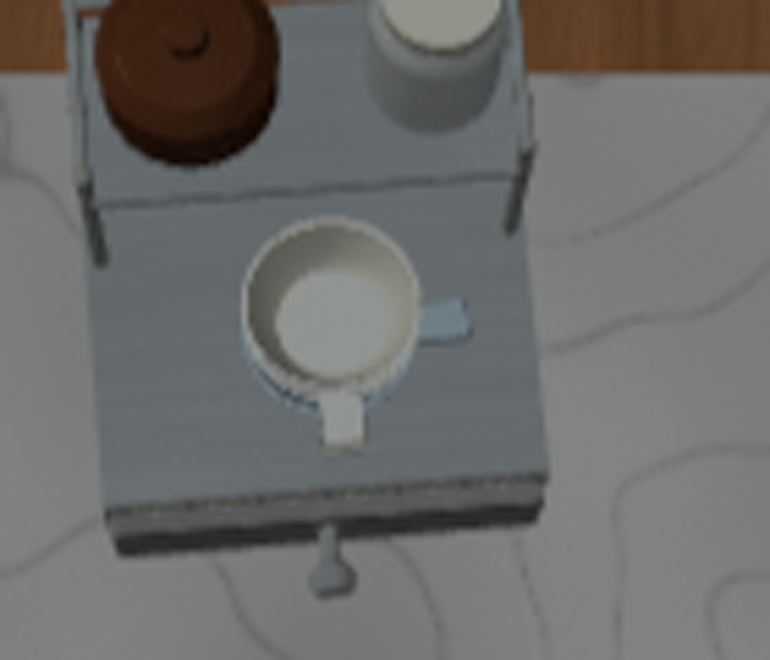

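View pics/s19.png

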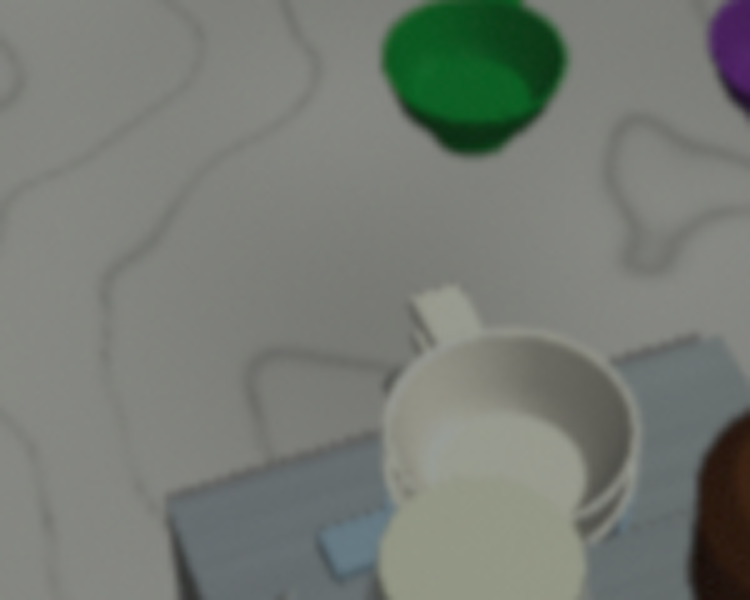

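View pics/t19f.png

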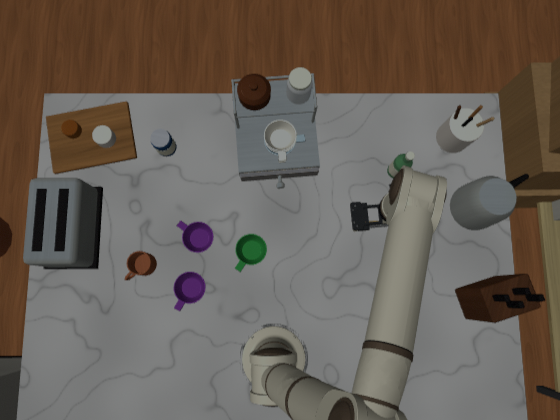

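View pics/s19f.png

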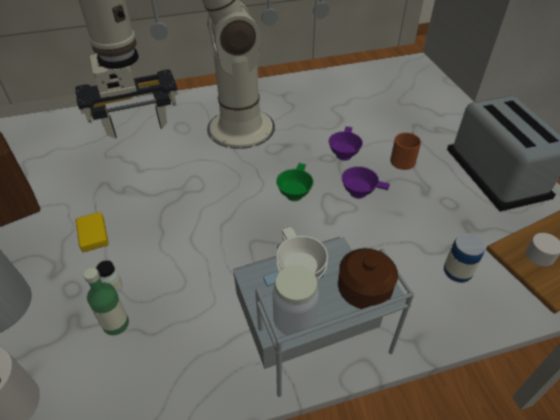

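The stack is nested and concentric within about 1.5 mm, and the counter has no white dishes or scrapers left. As insurance I give the shut drawer a gentle push on the knob with the fingers closed and see whether it moves.

```bash
python3 - <<'E'
from h import *
effector.close(10)
manip.move_pose(cabp(-.10,.002,.15),down(YAW+np.pi/2))
manip.servo_line(cabp(-.095,.002,.042),vel=.15); f0=np.array(manip.current_force())
for x in np.arange(-.072,-.048,.002):
    manip.servo_line(cabp(x,.002,.042),vel=.04); f=np.array(manip.current_force())-f0; print(round(x,4),((np.array(manip.current_tool_pos())-FM)@CX).round(4),f.round(1))
    if abs(f[0])>18: break
manip.servo_line(cabp(-.11,.002,.042),vel=.1)
manip.servo_line(cabp(-.15,.002,.25),vel=.2)
manip.move_pose([.42,-.3,.35],down(YAW+np.pi/2))
im=snap("top","t20",(234,110,326,196),8); snap("scene","s20",(200,170,350,290),5)
print("stack",*[a.round(4) for a in floorc(im,"top",(281,137),.158)],manip.current_clock())
E
```

```text
-0.072 -0.0723 [-0.4 -0.9  0.2]
-0.07 -0.07 [ 0.8 -0.1 -0.6]
-0.068 -0.0679 [0.6 0.2 1.6]
-0.066 -0.0658 [ 0.7 -0.5  0.4]
-0.064 -0.0653 [-3.9 -0.7  3.8]
-0.062 -0.0653 [-10.1  -1.    7.4]
-0.06 -0.0653 [-14.5  -0.5  11.1]
-0.058 -0.0654 [-18.6  -1.3  14.4]
stack [ 0.7239 -0.026 ] [ 0.724 -0.026] [0.058  0.0645] 76.825
```

View pics/t20.png

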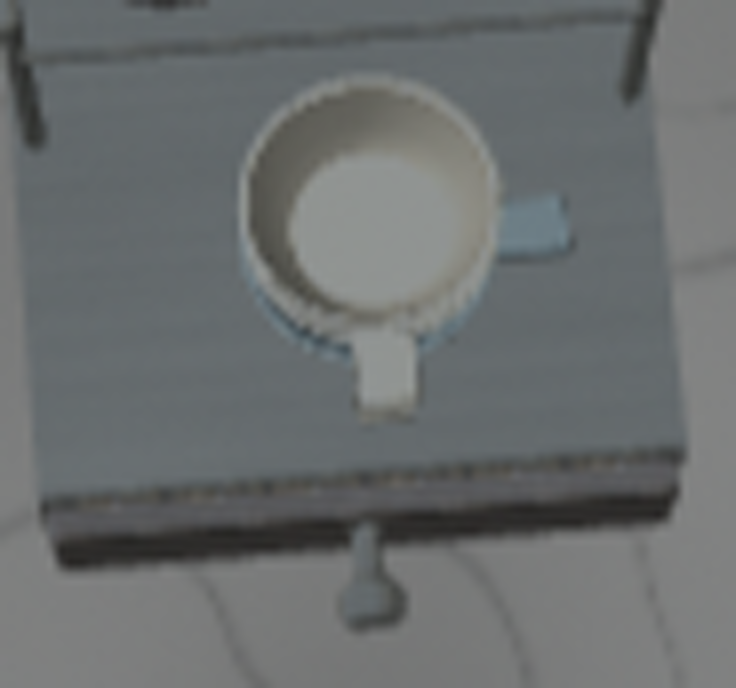

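```bash
python3 - <<'E'
from h import *
manip.hand_in(); print(manip.current_clock())
E
```

```text
the job is handed in; nothing more can be done
the job is handed in; nothing more can be done
```

The job is done and handed in, at about 77 s of the 192 s allowed.

- **Scrapers:** The drawer was already slightly open, so I pulled it the rest of the way out. I released each scraper from above its own cradle: red in the front one with its blade to the right, green in the rear one with its blade to the left. The images before shutting showed both handles down between the pins. The green blade measured 51 mm high and the red 47 mm, against about 50 mm expected.
- **Drawer:** I pushed it shut against a firm stop, and a second push of about 18 N did not move it. The knob reading matches shut to within about 2 mm. A one-pixel line, probably clearance, is still visible between the top and the drawer panel.
- **Dishes:** Only two white dishes were on the counter. Both are nested upright on the blue-grey dish, which stayed on the rack. The top dish's centre is within about 1.5 mm of where the base dish measured.

While I released the red scraper, an opening finger nudged the drawer about 6 mm further out. I re-measured the rear cradle before placing the green one. No bystander looked moved in the last full images.

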